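Gauge the canister lids and sort them onto the setter boards

TASK

Slide the lamp's dimmer up to its bold mark, then gauge the lids one at a time from left to right as they stand in the row: stand the lid rim down on the plate between the caliper's jaws, slide the jaw shut until it presses gently on the lid and the lid bears on the fixed jaw, read the size, open the jaw, and set the lid rim down fully into a free pocket: lids over 70 mm into the board with the larger pockets, the others into the board with the smaller ones. When all the lids are put away, slide the caliper fully shut, and last of all slide the dimmer back to off; leave the other things on the bench where they are.

Things in the scene. Friction and masses are not known exactly. Their poses are not given: they have to be found in the camera images.
- lid1: white ceramic canister lid, rim down, knob up: a round cap 66 or 74 mm across (they look alike; the caliper tells) and 20 mm high, domed to 24 mm at the foot of a round knob 24 mm across whose top is 50 mm above the rim. 80 to 155 g. Origin: centre of its underside, z up. Starts leftmost in the row (largest y); None at the start: absent.
- lid2: white ceramic canister lid, rim down, knob up: a round cap 66 or 74 mm across (they look alike; the caliper tells) and 20 mm high, domed to 24 mm at the foot of a round knob 24 mm across whose top is 50 mm above the rim. 80 to 155 g. Origin: centre of its underside, z up. Starts second from the left; None at the start: absent.
- lid3: white ceramic canister lid, rim down, knob up: a round cap 66 or 74 mm across (they look alike; the caliper tells) and 20 mm high, domed to 24 mm at the foot of a round knob 24 mm across whose top is 50 mm above the rim. 80 to 155 g. Origin: centre of its underside, z up. Starts third from the left; None at the start: absent.
- lid4: white ceramic canister lid, rim down, knob up: a round cap 66 or 74 mm across (they look alike; the caliper tells) and 20 mm high, domed to 24 mm at the foot of a round knob 24 mm across whose top is 50 mm above the rim. 80 to 155 g. Origin: centre of its underside, z up. Starts rightmost in the row (smallest y); None at the start: absent.
- gauge: fixed bench caliper: steel plate 240 (y) by 138 (x, from -63 to +75) by 10 mm with a sliding caliper clamped flat along its far (+x) side. Origin: under the plate near its middle; +y is the way the caliper opens; the jaws reach from the beam towards -x. Beam: 20 mm wide, centre line at x = +47 mm, top at z = 24 mm, graduated every 10 mm; clamp screws at its ends reach z = 38 mm.
- fixed_jaw: fixed jaw of the caliper, a steel bar along x. Its frame is the gauge's (same origin). Its measuring face looks to +y and lies at y = -60 mm; it spans x = -57 to +55 mm and z = 16 to 30 mm, so it meets the straight side of a lid that stands on the plate (plate top z = 10 mm).
- moving_jaw: sliding jaw, carried by the sliding head. Axes as the gauge; origin at the gauge's x = 0 and bench height, in the plane of the jaw's measuring face, which looks to -y. It spans x = -57 to +24 mm, z = 16 to 30 mm, 12 mm thick towards +y.
- gauge_spot (a point): centre of a ring engraved on the gauge plate, on its top face, where a lid is stood for gauging: gauge frame x = -20, y = -18, z = 10 mm, so 42 mm from the fixed jaw's face. Axes as the gauge. With the caliper fully open a lid stands here clear of both jaws.
- caliper (a joint): caliper opening in m: 0 = jaws shut on each other, 0.105 = fully open; it equals the gap between the measuring faces, so with the jaws on a lid it is the lid's diameter. About 1 N of friction; stays where it is left.
- caliper_grip (a point): middle of the top of the upright black thumb grip on the sliding head, 64 mm above the bench, 54 mm to the +y side of the sliding jaw's face, over the beam. The grip is 12 mm along y (the slide), 28 mm along x, and rises 30 mm above the head (68 mm along y, 46 along x). It is sprung: it gives up to 6 mm along y, 1.2 N per mm, so the jaw's force builds up softly. Axes as the gauge.
- dimmer (a joint): position of the lamp dimmer's slider in m: 0 = off (the end nearest the robot), 0.100 = full. White ticks every 10 mm, and at 0.070 a bold, long white mark instead of a tick: the gauging brightness. About 1.5 N of friction; stays where it is left.
- dimmer_top (a point): middle of the top of the dimmer's grey slider grip, 56 mm above the bench. The grip is 14 mm along the slide, 30 mm across it, and rises 34 mm above a fixed black housing 160 by 64 by 22 mm. This point's +y axis is the sliding direction from off to full; it points away from the robot (world +x within 0.35 rad).
- wide_board_hole0 (a point): centre of the mouth of a round pocket 82 mm across and 8 mm deep in the fixed plywood setter board with the larger pockets. The board is 200 by 106 mm and 16 mm thick, with two pockets 96 mm apart on its long centre line; this point lies on its top face, 16 mm above the bench. Axes as the board, z up.
- wide_board_hole1 (a point): centre of the mouth of a round pocket 82 mm across and 8 mm deep in the fixed plywood setter board with the larger pockets. The board is 200 by 106 mm and 16 mm thick, with two pockets 96 mm apart on its long centre line; this point lies on its top face, 16 mm above the bench. Axes as the board, z up.
- narrow_board_hole0 (a point): centre of the mouth of a round pocket 73 mm across and 8 mm deep in the fixed plywood setter board with the smaller pockets. The board is 200 by 106 mm and 16 mm thick, with two pockets 96 mm apart on its long centre line; this point lies on its top face, 16 mm above the bench. Axes as the board, z up.
- narrow_board_hole1 (a point): centre of the mouth of a round pocket 73 mm across and 8 mm deep in the fixed plywood setter board with the smaller pockets. The board is 200 by 106 mm and 16 mm thick, with two pockets 96 mm apart on its long centre line; this point lies on its top face, 16 mm above the bench. Axes as the board, z up.
- bowl: bystander, loose: white bowl, 110 mm across, 45 mm high. Leave it where it is. Origin: centre of its underside.
- glaze_jar: bystander, loose: small jar, 60 mm across, 75 mm high. Leave it where it is. Origin: centre of its underside.
- brush: bystander, loose: glazing brush, 190 mm long, lying. Leave it where it is. Origin: centre of its underside (tool along its x axis).
- rib: bystander, loose: spatula, 200 mm long, lying. Leave it where it is. Origin: centre of its underside (tool along its x axis).
- mug: bystander, loose: blue mug, 72 mm across, 75 mm high. Leave it where it is. Origin: centre of its underside.
- post1: bystander, loose: terracotta kiln post, 36 mm across, 50 mm high. Leave it where it is. Origin: centre of its underside.
- post2: bystander, loose: terracotta kiln post, 36 mm across, 50 mm high. Leave it where it is. Origin: centre of its underside.
Not all that is in view belongs to the job. Leave any pink look-alike of the lid2 alone.

How it is judged:
By the outcome, as a careful person would: the job done as asked, in the order asked, and still so for the second after the job is handed in, with the robot touching nothing.
Of lid1, lid2, lid3, lid4 only 2 to 3 are there at a start; the rules pass over those that are not, and their reading is None.
At some moment in a run one of lid1, lid2, lid3, lid4 may be knocked a few centimetres aside while the robot is not near it.
Once in a run the grip may slacken for a moment while it holds something.
It also fails if it takes over 210 s, if anything falls off the work surface, if the arm or the gripper's body presses on something with over 40 N, if the wrist force passes 120 N, or if a joint passes its speed limit or range.

ROBOT

A 7-joint arm with a two-finger parallel gripper is mounted at the origin on the work surface. World frame = base frame: x ahead of the robot, y to its left, z up, the work surface at z = 0. Lengths are in mm, angles in degrees, forces in N, time in s.
With the tool pointing down it reaches from about 350 to 900 mm from the base axis. Payload 19.9 kg.
Tool frame: the origin (TCP) lies at the very end of the fingers, on their centre line; the grasp point (between the pads) lies behind it (r.pinch_z is the z of the grasp point in the tool frame, in mm); z points along the fingers, y is the line along which they close (so a half turn about z gives the same grasp; the last joint's range is limited). The gripper opens to 85 mm and grips with 20 to 120 N. Pads are 22 mm wide; open, the fingers measure 114 mm over their backs; the gripper's body (76 mm by 85 mm) begins 54 mm behind the grasp point. The pads swing forward as they close: fully open they stand 13 mm farther back than shut.
Start: joints at [-67.007, 23.915, -0.59, 92.452, 0.269, 63.638, -3.037], TCP at [267.782, 564.705, 209.26] pointing down, gripper open.
Joint ranges: [-161.28, 161.28], [-22.2, 115.67], [-73.04, 71.86], [3.21, 147.25], [-68.34, 248.33], [10.77, 114.83], [-161.83, 161.83]. Speed limits (degrees/s): [108.29, 108.29, 136.94, 136.94, 172.46, 172.46, 172.46].

INTERFACE

Orientations are given as [roll, pitch, yaw] about the fixed x, y, z axes, in that order (R = Rz(yaw) Ry(pitch) Rx(roll)).
In Python, from bench import r, viewer gives the robot as it stands.
- The arm moves only by the shell command python3 -m jog 'ROWS'. ROWS is JSON, a list of rows, each an object of numbers: "tx", "ty", "tz": the shift along the tool's x, y, z in m; "ax", "ay", "az": the turn, a rotation vector about the tool's x, y, z in rad; "jaw": the finger opening in m, from 0 to 0.0854. In form: [{"tx": .., "ty": .., "tz": .., "ax": .., "ay": .., "az": .., "jaw": ..}, ...]. A call has 1 to 20 rows; each row is the pose to reach, as a shift and turn from the pose commanded when the call began, along the tool's axes at that moment; what a row does not reach only later rows make up. A row lasts 1/10 s, in which the tool goes at most 50 mm and 8.59 degrees, less where a joint would pass 70% of its speed; a pose out of reach is approached as far as the arm can. A call with a gripper value outside its range is refused whole. The fingers move at their own pace and stop on an object; the grip force is fixed at half the most. Time passes only in rows, so rows that repeat a pose let the fingers close. It gives the time, the measured TCP pose, the force, the opening and the grip force at its end, in the units of the state.
- r.get_obs(): the state, without advancing time (a new reading comes with each control period).
- viewer.capture(name): name is "scene" or "top" or "wrist"; returns the picture (384x512x3 uint8, red, green, blue); there is no depth.
- viewer.camera_info(name): a dict with "fov_y" (degrees; the focal length in pixels is half the picture's height over the tangent of half this angle, whatever the lens; pixels are square), "cx", "cy" (the principal point, pixels), "R" (3x3) and "t" (3): a world point X has camera coordinates R X + t; the wrist camera has in their place "mount" (4x4, takes a point from camera to tool coordinates, whose origin is the TCP and whose axes are the flange's). Camera axes: x right, y down, z forward; pixel columns grow to the right and rows downward; lengths in mm; the calibration is good to about 2 mm. A picture is of the moment at which its call begins: read the wrist's pose just before it. camera_info takes no time and is no camera call.
- r.finish_job(): hands the job in; it is judged then, once.
The state is a dict: "t": time; "joint_pos": joint angles; "qd": joint speeds; "effort": joint torques, N m; "tool_pos": TCP position; "tool_rot": TCP orientation; "force": force on the tool from outside, world axes, zero at the start; "wrist_torque": the same for the moment, N m; "opening": finger opening in mm; "finger_force": force on a finger pad.
Only numpy, scipy, OpenCV 4.12 (cv2) and the standard library are available. Lean on these libraries where they do the work, as an engineer would, in place of code of your own. Each camera call takes 0.05 s, during which the arm holds its last target. There are 200 camera calls.

## Working session

There is one attempt and no reset: what is moved stays moved. The work goes in short steps, Python scripts to look and compute and a shell command to move; the robot and the scene stay as the last step left them, time stands still between calls to the robot, and variables do not carry over. Pictures are saved under pics/ and viewed, at most 14 in all, crops included, and the job is handed in when it is done.

```bash
ls; mkdir -p pics; python3 - <<'E'
from bench import r, viewer
import cv2
o=r.get_obs(); print({k:o[k] for k in('t','tool_pos','tool_rot','opening','force')}, r.pinch_z)
for n in("scene","top","wrist"):
    im=viewer.capture(n); cv2.imwrite(f"pics/{n}0.png",im[...,::-1]); print(n,viewer.camera_info(n))
a=cv2.imread("pics/top0.png");cv2.imwrite("pics/top0b.png",cv2.resize(a,(800,600),interpolation=cv2.INTER_CUBIC))
a=cv2.imread("pics/scene0.png");cv2.imwrite("pics/scene0b.png",cv2.resize(a,(800,600),interpolation=cv2.INTER_CUBIC))
E
```

```text
pics
{'t': 0.0, 'tool_pos': array([267.63476533, 564.36352502, 208.62195474]), 'tool_rot': array([-1.79925318e+02,  6.60688045e-03,  1.54631061e+02]), 'opening': 85.08585375238161, 'force': array([-0.07480863,  0.11353804, -0.682024  ])} -18.700000000000003
scene {'fov_y': 56.191129600317105, 'cx': 255.0061002746505, 'cy': 192.2755486933103, 'R': array([[-0.33441498,  0.94216521, -0.02216612],
       [ 0.54239156,  0.17317713, -0.82208338],
       [-0.77069969, -0.28693972, -0.56893549]]), 't': array([ 177.76195105, -265.99444935, 1396.89017775])}
top {'fov_y': 47.5884147715452, 'cx': 254.6932345209395, 'cy': 192.71533822628345, 'R': array([[ 0.02019246, -0.99976648, -0.00769741],
       [-0.99592325, -0.01943665, -0.08808573],
       [ 0.08791555,  0.00944469, -0.99608316]]), 't': array([   2.12408478,  582.18012841, 1262.2690989 ])}
wrist {'fov_y': 66.01202517346198, 'cx': 257.6412622517175, 'cy': 189.28495880834447, 'mount': array([[-1.60511527e-04, -9.58119074e-01, -2.86370067e-01,
         7.33374454e+01],
       [ 9.99999667e-01,  7.52239845e-05, -8.12183379e-04,
        -5.07608676e-01],
       [ 7.99710284e-04, -2.86370102e-01,  9.58118743e-01,
        -1.64221955e+02],
       [ 0.00000000e+00,  0.00000000e+00,  0.00000000e+00,
         1.00000000e+00]])}
```

View pics/top0b.png

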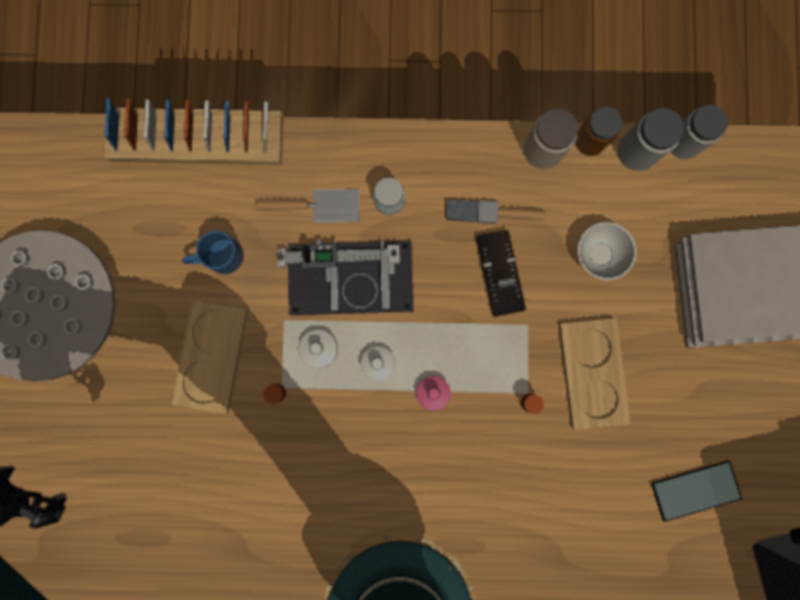

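View pics/scene0b.png

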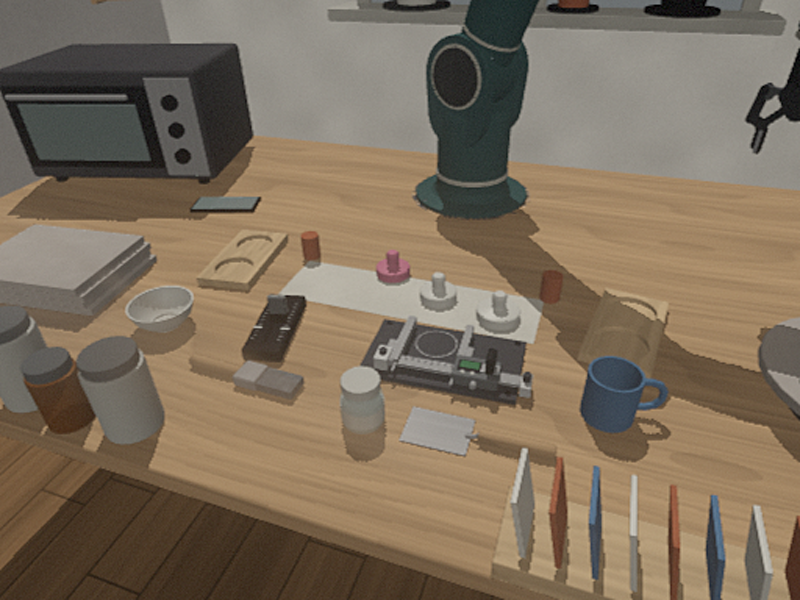

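The top view shows white lids at about (317,347) and (377,362) in the 800-px picture. The pink look-alike is at (433,392), the gauge at (350,277), the dimmer at (500,272), and the boards at (210,357) and (594,372). White things that could be mistaken for a lid are the bowl (606,250) and the glaze jar (389,195). I choose the two knobbed white lids on the pale mat.

```bash
cat > h.py <<'E'
import numpy as np, cv2
from bench import r, viewer
from scipy.spatial.transform import Rotation as Ro
def tool():
    o=r.get_obs(); return Ro.from_euler('xyz',o['tool_rot'],degrees=True).as_matrix(),np.array(o['tool_pos']),o
def cam(n):
    c=viewer.camera_info(n); f=192/np.tan(np.radians(c['fov_y']/2)); K=np.array([[f,0,c['cx']],[0,f,c['cy']],[0,0,1]])
    if n=='wrist':
        R,p,_=tool(); M=np.array(c['mount']); Rc=R@M[:3,:3]; C=R@M[:3,3]+p   # cam->world
    else: Rc=c['R'].T; C=-Rc@c['t']
    return K,Rc,C
def shot(n,name=None):
    c=cam(n); im=viewer.capture(n)[...,::-1].copy()
    if name: cv2.imwrite(f'pics/{name}.png',im); np.savez(f'pics/{name}.npz',K=c[0],R=c[1],C=c[2])
    return im,c
def load(name):
    d=np.load(f'pics/{name}.npz'); return cv2.imread(f'pics/{name}.png'),(d['K'],d['R'],d['C'])
def toplane(c,uv,z):
    K,Rc,C=c; uv=np.atleast_2d(np.array(uv,float)); d=(Rc@np.linalg.inv(K)@np.c_[uv,np.ones(len(uv))].T).T
    return C+d*((z-C[2])/d[:,2])[:,None]
def proj(c,X):
    K,Rc,C=c; q=(K@Rc.T@(np.atleast_2d(X)-C).T).T; return q[:,:2]/q[:,2:]
def rect(name,xr,yr,z,s,out):
    "orthophoto of plane z: rows = +x up, cols = +y left, s px/mm (viewing/measuring in mm)"
    im,c=load(name); W=[(xr[1],yr[1]),(xr[1],yr[0]),(xr[0],yr[0]),(xr[0],yr[1])]
    src=proj(c,[(x,y,z) for x,y in W]).astype(np.float32); w,h=int((yr[1]-yr[0])*s),int((xr[1]-xr[0])*s)
    H=cv2.getPerspectiveTransform(src,np.float32([(0,0),(w,0),(w,h),(0,h)])); o=cv2.warpPerspective(im,H,(w,h),flags=cv2.INTER_CUBIC); cv2.imwrite(f'pics/{out}.png',o); return o
def goto(p,yaw=None,tilt=(180,0)):
    "print the jog shift/turn to TCP p (mm), tool down with yaw"
    R,q,_=tool(); d=R.T@(np.array(p,float)-q)/1000
    a=np.zeros(3)
    if yaw is not None: a=Ro.from_matrix(R.T@Ro.from_euler('xyz',[180,0,yaw],degrees=True).as_matrix()).as_rotvec()
    print('t',d.round(4),'a',a.round(4))
E
python3 - <<'E'
from h import *
import shutil
im=cv2.imread('pics/top0.png'); c=cam('top'); np.savez('pics/top0.npz',K=c[0],R=c[1],C=c[2])
s=512/800
for n,u,v,z in [('lidA',317,347,50),('lidB',377,362,50),('pink',433,392,50),('gaugeTL',290,243,10),('gaugeBL',290,314,10),('gaugeTR',411,240,10),('gaugeBR',413,311,10),('dim',500,272,22),('boardL',210,357,16),('boardR',594,372,16),('grip',321,252,64),('mug',222,252,75),('jar',389,190,75),('dslider',506,283,50)]:
    print(n,toplane(c,(u*s,v*s),z)[0].round(0))
goto([400,150,420],90); print(c[2])
E
```

```text
lidA [492. 161.  50.]
lidB [467.  50.  50.]
pink [414. -54.  50.]
gaugeTL [692. 225.  10.]
gaugeBL [555. 220.  10.]
gaugeTR [702.  -9.  10.]
gaugeBR [565. -15.  10.]
dim [ 642. -179.   22.]
boardL [469. 368.  16.]
boardR [ 456. -359.   16.]
grip [667. 158.  64.]
mug [662. 338.  75.]
jar [783.  34.  75.]
dslider [ 618. -187.   50.]
t [-0.2972 -0.318  -0.2109] a [-8.000e-04  6.000e-04  1.128e+00]
[ 468.7907523     1.51747604 1308.62310063]
```

```bash
python3 -c "
from h import *
goto([500,0,300],0)"
```

```text
t [-0.4518 -0.4106 -0.0908] a [-2.0000e-04  1.3000e-03  2.6988e+00]
```

```bash
T='{"tx":-0.452,"ty":-0.411,"tz":-0.091,"az":2.699}'; python3 -m jog '[{"tz":-0.091},{"tz":-0.091},{"tx":-0.452,"ty":-0.411,"tz":-0.091,"az":2.699},{"tx":-0.452,"ty":-0.411,"tz":-0.091,"az":2.699},{"tx":-0.452,"ty":-0.411,"tz":-0.091,"az":2.699},{"tx":-0.452,"ty":-0.411,"tz":-0.091,"az":2.699},{"tx":-0.452,"ty":-0.411,"tz":-0.091,"az":2.699},{"tx":-0.452,"ty":-0.411,"tz":-0.091,"az":2.699},{"tx":-0.452,"ty":-0.411,"tz":-0.091,"az":2.699},{"tx":-0.452,"ty":-0.411,"tz":-0.091,"az":2.699},{"tx":-0.452,"ty":-0.411,"tz":-0.091,"az":2.699},{"tx":-0.452,"ty":-0.411,"tz":-0.091,"az":2.699},{"tx":-0.452,"ty":-0.411,"tz":-0.091,"az":2.699},{"tx":-0.452,"ty":-0.411,"tz":-0.091,"az":2.699},{"tx":-0.452,"ty":-0.411,"tz":-0.091,"az":2.699},{"tx":-0.452,"ty":-0.411,"tz":-0.091,"az":2.699},{"tx":-0.452,"ty":-0.411,"tz":-0.091,"az":2.699},{"tx":-0.452,"ty":-0.411,"tz":-0.091,"az":2.699},{"tx":-0.452,"ty":-0.411,"tz":-0.091,"az":2.699},{"tx":-0.452,"ty":-0.411,"tz":-0.091,"az":2.699}]' | tail -5; python3 - <<'E'
from h import *
im,c=shot('wrist','w1'); R,p,o=tool(); print(p,o['tool_rot'],o['t'])
goto([500,0,300],0)
cv2.imwrite('pics/w1b.png',cv2.resize(im,(800,600),interpolation=cv2.INTER_CUBIC))
E
```

```text
[267.70963256 564.50499964 208.8963622 ] [-1.79956278e+02  4.68492168e-03  1.54629833e+02] 0.2
t [-0.4518 -0.4106 -0.0908] a [-1.0000e-04  1.1000e-03  2.6988e+00]invalid input at $[0]: expected keys tx, ty, tz, ax, ay, az, jaw
```

View pics/w1b.png

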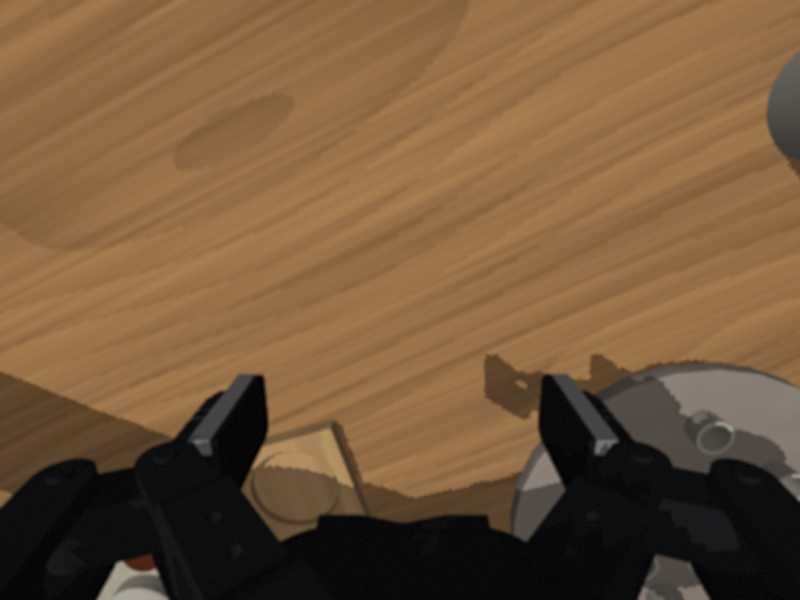

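All keys are required in each row, and the arm has not moved: the picture shows only bench and fingers.

```bash
python3 -m jog '[{"tx":0,"ty":0,"tz":-0.09,"ax":0,"ay":0,"az":0.1,"jaw":0.085},{"tx":0,"ty":0,"tz":-0.09,"ax":0,"ay":0,"az":0.3,"jaw":0.085},{"tx":-0.452,"ty":-0.411,"tz":-0.091,"ax":0,"ay":0,"az":2.699,"jaw":0.085},{"tx":-0.452,"ty":-0.411,"tz":-0.091,"ax":0,"ay":0,"az":2.699,"jaw":0.085},{"tx":-0.452,"ty":-0.411,"tz":-0.091,"ax":0,"ay":0,"az":2.699,"jaw":0.085},{"tx":-0.452,"ty":-0.411,"tz":-0.091,"ax":0,"ay":0,"az":2.699,"jaw":0.085},{"tx":-0.452,"ty":-0.411,"tz":-0.091,"ax":0,"ay":0,"az":2.699,"jaw":0.085},{"tx":-0.452,"ty":-0.411,"tz":-0.091,"ax":0,"ay":0,"az":2.699,"jaw":0.085},{"tx":-0.452,"ty":-0.411,"tz":-0.091,"ax":0,"ay":0,"az":2.699,"jaw":0.085},{"tx":-0.452,"ty":-0.411,"tz":-0.091,"ax":0,"ay":0,"az":2.699,"jaw":0.085},{"tx":-0.452,"ty":-0.411,"tz":-0.091,"ax":0,"ay":0,"az":2.699,"jaw":0.085},{"tx":-0.452,"ty":-0.411,"tz":-0.091,"ax":0,"ay":0,"az":2.699,"jaw":0.085},{"tx":-0.452,"ty":-0.411,"tz":-0.091,"ax":0,"ay":0,"az":2.699,"jaw":0.085},{"tx":-0.452,"ty":-0.411,"tz":-0.091,"ax":0,"ay":0,"az":2.699,"jaw":0.085},{"tx":-0.452,"ty":-0.411,"tz":-0.091,"ax":0,"ay":0,"az":2.699,"jaw":0.085},{"tx":-0.452,"ty":-0.411,"tz":-0.091,"ax":0,"ay":0,"az":2.699,"jaw":0.085},{"tx":-0.452,"ty":-0.411,"tz":-0.091,"ax":0,"ay":0,"az":2.699,"jaw":0.085},{"tx":-0.452,"ty":-0.411,"tz":-0.091,"ax":0,"ay":0,"az":2.699,"jaw":0.085},{"tx":-0.452,"ty":-0.411,"tz":-0.091,"ax":0,"ay":0,"az":2.699,"jaw":0.085},{"tx":-0.452,"ty":-0.411,"tz":-0.091,"ax":0,"ay":0,"az":2.699,"jaw":0.085}]' | tail -5; python3 - <<'E'
from h import *
im,c=shot('wrist','w2'); R,p,o=tool(); print(p,o['tool_rot'],o['t'])
goto([500,0,300],0)
cv2.imwrite('pics/w2b.png',cv2.resize(im,(800,600),interpolation=cv2.INTER_CUBIC))
E
```

```text
tool_pos: [500.0, -0.3, 300.2]
tool_rot: [180.0, 0.0, -0.1]
force: [0.2, 0.8, 0.2]
opening: 84.8
finger_force: 0.0
[ 4.99995839e+02 -2.30385822e-01  3.00256821e+02] [1.79997983e+02 8.45527032e-03 8.10367124e-02] 2.25
t [ 0.     -0.0002  0.0003] a [0.     0.0001 0.0014]
```

View pics/w2b.png

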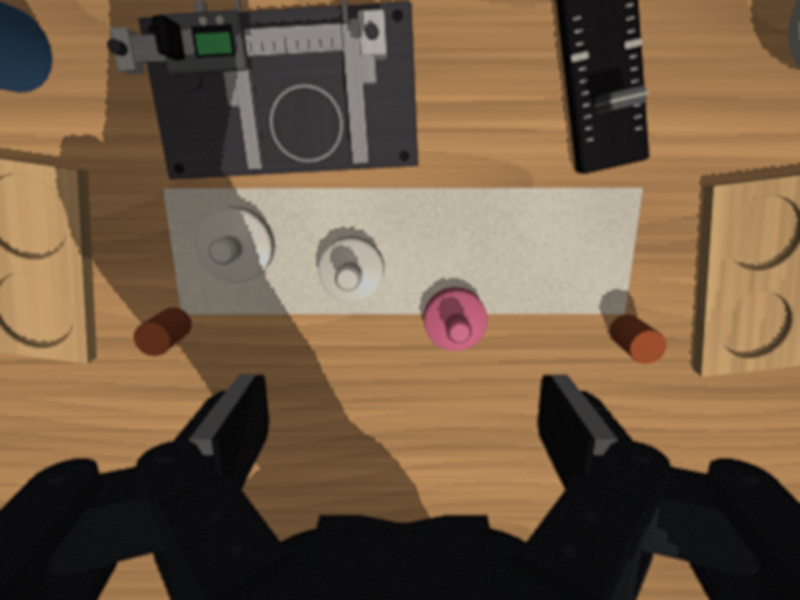

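The wrist view shows the caliper at about (280,90) px, with its jaws near x 250 and 355. The dimmer is at (605,85) with its slider near (615,97). The lids are at (235,243) and (350,268), and the pink one at (456,318). I'll get a closer view of the dimmer.

```bash
python3 -m jog '[{"tx":0.08,"ty":0.13,"tz":0.06,"ax":0,"ay":0,"az":0,"jaw":0.05},{"tx":0.08,"ty":0.13,"tz":0.06,"ax":0,"ay":0,"az":0,"jaw":0.05},{"tx":0.08,"ty":0.13,"tz":0.06,"ax":0,"ay":0,"az":0,"jaw":0.05},{"tx":0.08,"ty":0.13,"tz":0.06,"ax":0,"ay":0,"az":0,"jaw":0.05},{"tx":0.08,"ty":0.13,"tz":0.06,"ax":0,"ay":0,"az":0,"jaw":0.05},{"tx":0.08,"ty":0.13,"tz":0.06,"ax":0,"ay":0,"az":0,"jaw":0.05}]' | tail -5; python3 - <<'E'
from h import *
im,c=shot('wrist','w3'); R,p,o=tool(); print(p,o['t'])
a=rect('w3',(540,740),(-260,-90),22,3.5,'r3')
b=rect('w2',(530,720),(-30,240),24,2.8,'r2')
print(a.shape,b.shape)
E
```

```text
tool_pos: [579.9, -129.9, 240.3]
tool_rot: [-180.0, 0.0, 0.0]
force: [-0.1, -0.7, -0.1]
opening: 50.1
finger_force: 0.0
[ 580.04192283 -129.34014917  240.6883495 ] 2.9
(700, 595, 3) (532, 756, 3)
```

View pics/r3.png

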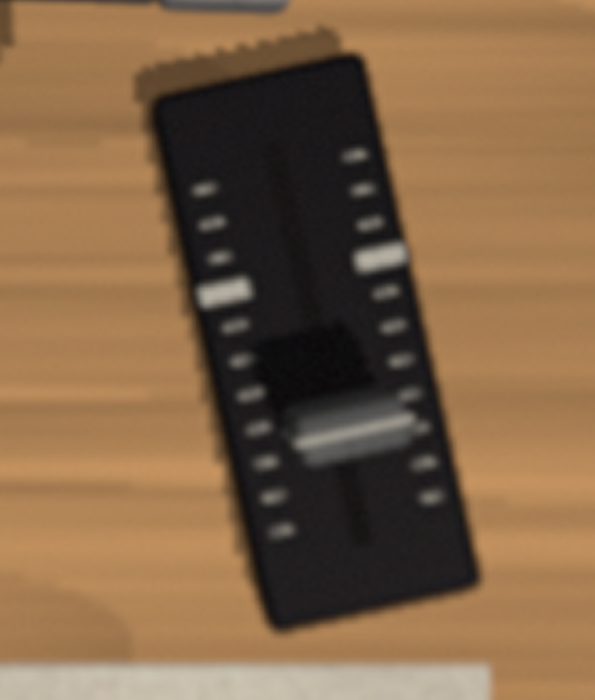

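The rectified view (3.5 px/mm at z=22) puts the bold marks at (224,292) and (381,257), and the zero ticks at (282,530) and (431,497). They are 70.0 mm apart, as they should be. The slide direction is +12.7°. The slider line at (353,431) puts the slider near s=27 mm.

```bash
python3 -m jog '[{"tx":0.04,"ty":0.056,"tz":0.13,"ax":0,"ay":0,"az":-1.7925,"jaw":0.05},{"tx":0.04,"ty":0.056,"tz":0.13,"ax":0,"ay":0,"az":-1.7925,"jaw":0.05},{"tx":0.04,"ty":0.056,"tz":0.13,"ax":0,"ay":0,"az":-1.7925,"jaw":0.05},{"tx":0.04,"ty":0.056,"tz":0.13,"ax":0,"ay":0,"az":-1.7925,"jaw":0.05},{"tx":0.04,"ty":0.056,"tz":0.13,"ax":0,"ay":0,"az":-1.7925,"jaw":0.05},{"tx":0.04,"ty":0.056,"tz":0.13,"ax":0,"ay":0,"az":-1.7925,"jaw":0.05},{"tx":0.04,"ty":0.056,"tz":0.13,"ax":0,"ay":0,"az":-1.7925,"jaw":0.05},{"tx":0.04,"ty":0.056,"tz":0.13,"ax":0,"ay":0,"az":-1.7925,"jaw":0.05},{"tx":0.04,"ty":0.056,"tz":0.13,"ax":0,"ay":0,"az":-1.7925,"jaw":0.05},{"tx":0.04,"ty":0.056,"tz":0.13,"ax":0,"ay":0,"az":-1.7925,"jaw":0.05},{"tx":0.04,"ty":0.056,"tz":0.13,"ax":0,"ay":0,"az":-1.7925,"jaw":0.05},{"tx":0.04,"ty":0.056,"tz":0.13,"ax":0,"ay":0,"az":-1.7925,"jaw":0.05},{"tx":0.04,"ty":0.056,"tz":0.13,"ax":0,"ay":0,"az":-1.7925,"jaw":0.05},{"tx":0.04,"ty":0.056,"tz":0.13,"ax":0,"ay":0,"az":-1.7925,"jaw":0.05},{"tx":0.04,"ty":0.056,"tz":0.13,"ax":0,"ay":0,"az":-1.7925,"jaw":0.05}]' | tail -5; python3 - <<'E'
from h import *
goto([620,-185.8,31],102.7)
# row of gauge: find centre of ring etc from w2 later
a=cv2.imread('pics/r2.png'); cv2.imwrite('pics/r2.png',a)
E
```

```text
tool_pos: [620.2, -185.8, 110.7]
tool_rot: [180.0, 0.0, 102.5]
force: [0.4, -0.3, -0.4]
opening: 50.1
finger_force: 0.0
t [ 0.0001 -0.0003  0.0797] a [ 0.0004  0.0003 -0.0027]
```

View pics/r2.png

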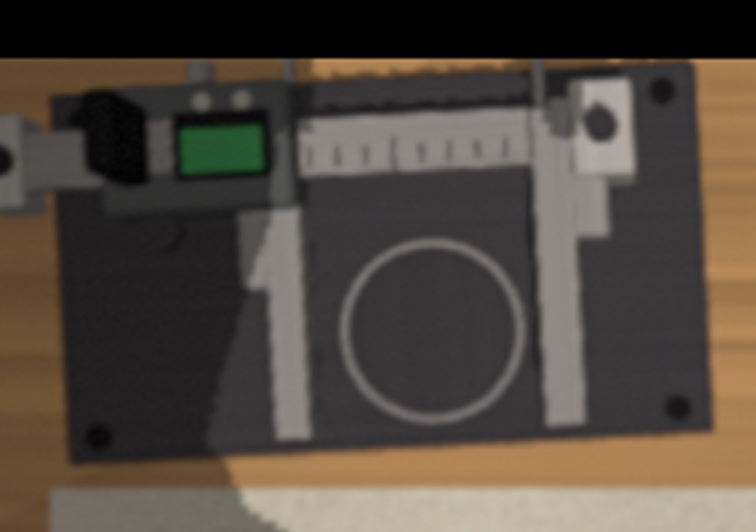

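Gauge (2.8 px/mm): the moving jaw's face is near x 305 and the fixed face near 540, so it is about 84 mm open. The ring is centred at (433,330) and the plate is yawed about 2.9°. Now I'll grip the dimmer.

```bash
python3 -m jog '[{"tx":0,"ty":0,"tz":0.04,"ax":0,"ay":0,"az":0,"jaw":0.05},{"tx":0,"ty":0,"tz":0.065,"ax":0,"ay":0,"az":0,"jaw":0.05},{"tx":0,"ty":0,"tz":0.08,"ax":0,"ay":0,"az":0,"jaw":0.05},{"tx":0,"ty":0,"tz":0.08,"ax":0,"ay":0,"az":0,"jaw":0.02},{"tx":0,"ty":0,"tz":0.08,"ax":0,"ay":0,"az":0,"jaw":0.01},{"tx":0,"ty":0,"tz":0.08,"ax":0,"ay":0,"az":0,"jaw":0.01},{"tx":0,"ty":0,"tz":0.08,"ax":0,"ay":0,"az":0,"jaw":0.01},{"tx":0,"ty":0,"tz":0.08,"ax":0,"ay":0,"az":0,"jaw":0.01},{"tx":0,"ty":0,"tz":0.08,"ax":0,"ay":0,"az":0,"jaw":0.01}]' | tail -5; python3 - <<'E'
from h import *
goto([661.6,-176.4,31],102.7)
E
```

```text
tool_pos: [621.0, -186.6, 31.8]
tool_rot: [179.9, 0.1, 102.7]
force: [-1.1, 1.1, 7.8]
opening: 11.2
finger_force: 54.2
t [0.001  0.0419 0.0009] a [ 0.0021  0.001  -0.0004]
```

```bash
python3 -m jog '[{"tx":0,"ty":0.008,"tz":-0.001,"ax":0,"ay":0,"az":0,"jaw":0.01},{"tx":0,"ty":0.018,"tz":-0.001,"ax":0,"ay":0,"az":0,"jaw":0.01},{"tx":0,"ty":0.028,"tz":-0.001,"ax":0,"ay":0,"az":0,"jaw":0.01},{"tx":0,"ty":0.036,"tz":-0.001,"ax":0,"ay":0,"az":0,"jaw":0.01},{"tx":0,"ty":0.042,"tz":-0.001,"ax":0,"ay":0,"az":0,"jaw":0.01},{"tx":0,"ty":0.042,"tz":-0.001,"ax":0,"ay":0,"az":0,"jaw":0.01},{"tx":0,"ty":0.042,"tz":-0.001,"ax":0,"ay":0,"az":0,"jaw":0.01}]' | tail -5;  python3 -m jog '[{"tx":0,"ty":0,"tz":0,"ax":0,"ay":0,"az":0,"jaw":0.05},{"tx":0,"ty":0,"tz":0,"ax":0,"ay":0,"az":0,"jaw":0.05},{"tx":0,"ty":0,"tz":0,"ax":0,"ay":0,"az":0,"jaw":0.05},{"tx":0,"ty":0,"tz":0,"ax":0,"ay":0,"az":0,"jaw":0.05},{"tx":0,"ty":0,"tz":-0.05,"ax":0,"ay":0,"az":0,"jaw":0.05},{"tx":0,"ty":0,"tz":-0.09,"ax":0,"ay":0,"az":0,"jaw":0.05},{"tx":0,"ty":0,"tz":-0.12,"ax":0,"ay":0,"az":0.1,"jaw":0.05},{"tx":0,"ty":0,"tz":-0.15,"ax":0,"ay":0,"az":0.2,"jaw":0.05},{"tx":0.03,"ty":-0.03,"tz":-0.20,"ax":0,"ay":0,"az":0.4,"jaw":0.05},{"tx":0.03,"ty":-0.03,"tz":-0.20,"ax":0,"ay":0,"az":0.4,"jaw":0.05},{"tx":0.03,"ty":-0.03,"tz":-0.20,"ax":0,"ay":0,"az":0.4,"jaw":0.05}]' | tail -5; python3 - <<'E'
from h import *
shot('wrist','w4')
a=rect('w4',(560,740),(-260,-90),22,3.5,'r4')
goto([580,70,240],0)
E
```

```text
tool_pos: [662.6, -177.1, 31.9]
tool_rot: [179.9, 0.1, 102.7]
force: [3.3, -2.2, 3.4]
opening: 10.9
finger_force: 54.1
tool_pos: [625.4, -153.7, 233.9]
tool_rot: [179.8, -0.0, 79.8]
force: [0.8, -0.5, -0.2]
opening: 49.9
finger_force: 0.0
t [ 0.2126 -0.0841 -0.0079] a [ 1.2000e-03 -1.3000e-03  1.3939e+00]
```

View pics/r4.png

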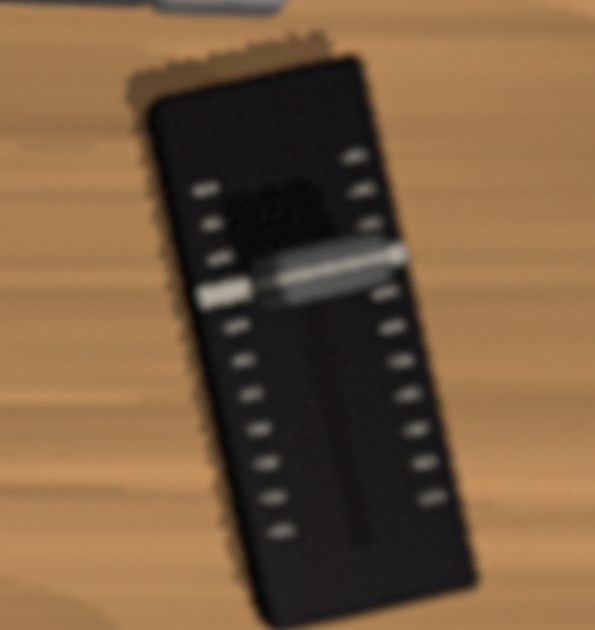

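The slider line at (335,265), carried to z=56, lies within 1 mm of the bold mark. Next is a closer view of the gauge.

```bash
python3 -m jog '[{"tx":0.213,"ty":-0.084,"tz":-0.008,"ax":0,"ay":0,"az":1.394,"jaw":0.05},{"tx":0.213,"ty":-0.084,"tz":-0.008,"ax":0,"ay":0,"az":1.394,"jaw":0.05},{"tx":0.213,"ty":-0.084,"tz":-0.008,"ax":0,"ay":0,"az":1.394,"jaw":0.05},{"tx":0.213,"ty":-0.084,"tz":-0.008,"ax":0,"ay":0,"az":1.394,"jaw":0.05},{"tx":0.213,"ty":-0.084,"tz":-0.008,"ax":0,"ay":0,"az":1.394,"jaw":0.05},{"tx":0.213,"ty":-0.084,"tz":-0.008,"ax":0,"ay":0,"az":1.394,"jaw":0.05},{"tx":0.213,"ty":-0.084,"tz":-0.008,"ax":0,"ay":0,"az":1.394,"jaw":0.05},{"tx":0.213,"ty":-0.084,"tz":-0.008,"ax":0,"ay":0,"az":1.394,"jaw":0.05},{"tx":0.213,"ty":-0.084,"tz":-0.008,"ax":0,"ay":0,"az":1.394,"jaw":0.05},{"tx":0.213,"ty":-0.084,"tz":-0.008,"ax":0,"ay":0,"az":1.394,"jaw":0.05},{"tx":0.213,"ty":-0.084,"tz":-0.008,"ax":0,"ay":0,"az":1.394,"jaw":0.05},{"tx":0.213,"ty":-0.084,"tz":-0.008,"ax":0,"ay":0,"az":1.394,"jaw":0.05}]' | tail -5; python3 - <<'E'
from h import *
shot('wrist','w5')
a=rect('w5',(535,725),(-30,240),10,2.9,'r5')
g=cv2.cvtColor(a,cv2.COLOR_BGR2GRAY)
c=cv2.HoughCircles(g,cv2.HOUGH_GRADIENT,1,50,param1=80,param2=25,minRadius=80,maxRadius=110); print(c)
R,p,o=tool();print(p,o['tool_rot'],o['t'])
E
```

```text
tool_pos: [580.4, 69.9, 238.4]
tool_rot: [179.9, 0.1, 0.1]
force: [-0.1, 0.5, -0.7]
opening: 50.5
finger_force: 0.0
[[[438.5 353.5  89.3]]]
[580.37586029  69.94797392 238.64848492] [1.79962600e+02 4.62163050e-02 1.14986788e-01] 8.4
```

View pics/r5.png

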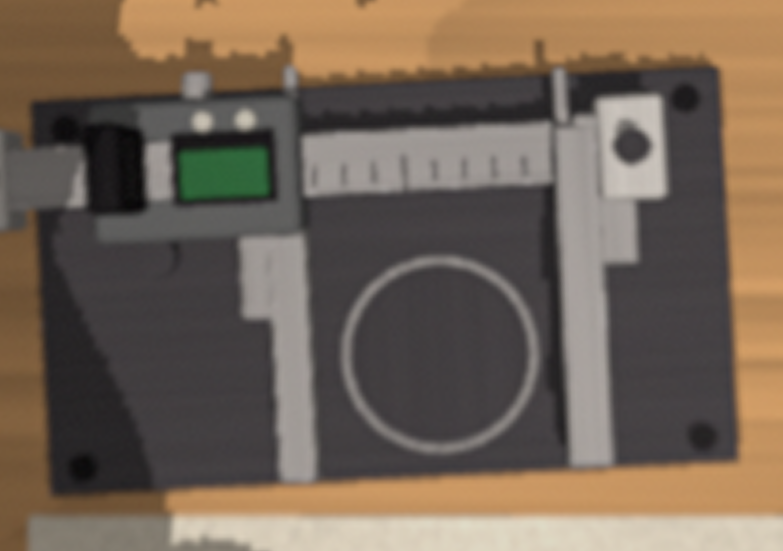

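Plate corners are (32,102), (718,67), (738,458) and (53,495). That gives a yaw of 3.0° and the ring centre at world (603,88), which agrees with the plate-derived (603,88). The grip is near (665,187). I'll open the caliper.

```bash
python3 -m jog '[{"tx":0.085,"ty":-0.117,"tz":0.12,"ax":0,"ay":0,"az":-0.052,"jaw":0.05},{"tx":0.085,"ty":-0.117,"tz":0.12,"ax":0,"ay":0,"az":-0.052,"jaw":0.05},{"tx":0.085,"ty":-0.117,"tz":0.12,"ax":0,"ay":0,"az":-0.052,"jaw":0.05},{"tx":0.085,"ty":-0.117,"tz":0.12,"ax":0,"ay":0,"az":-0.052,"jaw":0.05},{"tx":0.085,"ty":-0.117,"tz":0.16,"ax":0,"ay":0,"az":-0.052,"jaw":0.05},{"tx":0.085,"ty":-0.117,"tz":0.185,"ax":0,"ay":0,"az":-0.052,"jaw":0.05},{"tx":0.085,"ty":-0.117,"tz":0.197,"ax":0,"ay":0,"az":-0.052,"jaw":0.05},{"tx":0.085,"ty":-0.117,"tz":0.197,"ax":0,"ay":0,"az":-0.052,"jaw":0.05},{"tx":0.085,"ty":-0.117,"tz":0.197,"ax":0,"ay":0,"az":-0.052,"jaw":0.03},{"tx":0.085,"ty":-0.117,"tz":0.197,"ax":0,"ay":0,"az":-0.052,"jaw":0.008},{"tx":0.085,"ty":-0.117,"tz":0.197,"ax":0,"ay":0,"az":-0.052,"jaw":0.008},{"tx":0.085,"ty":-0.117,"tz":0.197,"ax":0,"ay":0,"az":-0.052,"jaw":0.008},{"tx":0.085,"ty":-0.117,"tz":0.197,"ax":0,"ay":0,"az":-0.052,"jaw":0.008},{"tx":0.085,"ty":-0.117,"tz":0.197,"ax":0,"ay":0,"az":-0.052,"jaw":0.008}]' | tail -6; python3 - <<'E'
from h import *
goto([665.2-22*.052,187.2+22,42],3)
E
```

```text
t: 9.8
tool_pos: [665.6, 186.9, 42.5]
tool_rot: [180.0, -0.0, 2.9]
force: [0.7, -0.6, 0.3]
opening: 7.8
finger_force: 0.0
t [-0.0004 -0.0223  0.0005] a [ 0.0001 -0.0002 -0.002 ]
```

```bash
python3 - <<'E'
from h import *
im,c=shot('wrist','w6'); print(proj(c,tool()[1]))
cv2.imwrite('pics/w6b.png',cv2.resize(im[60:360,100:420],None,fx=2,fy=2,interpolation=cv2.INTER_CUBIC))
E
```

```text
[[257.09266257 225.89173992]]
```

View pics/w6b.png

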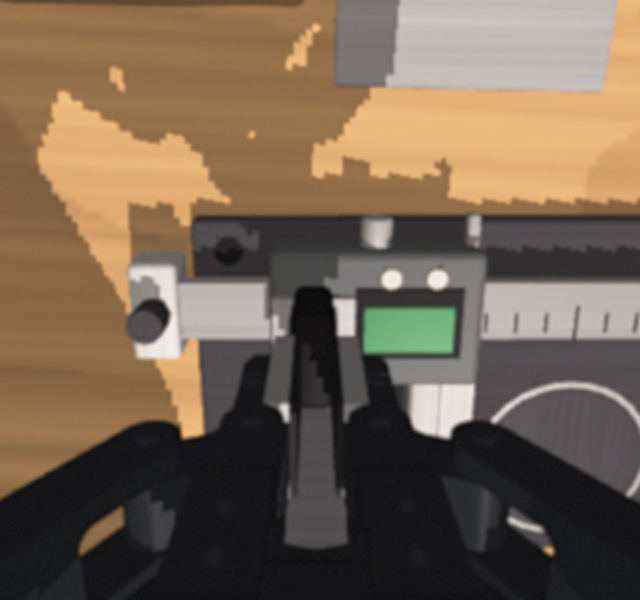

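The black grip stands between the finger pads, but there is no force yet. I'll close further.

```bash
python3 -m jog '[{"tx":0,"ty":0,"tz":0,"ax":0,"ay":0,"az":0,"jaw":0},{"tx":0,"ty":0,"tz":0,"ax":0,"ay":0,"az":0,"jaw":0},{"tx":0,"ty":0,"tz":0,"ax":0,"ay":0,"az":0,"jaw":0},{"tx":0,"ty":0,"tz":0,"ax":0,"ay":0,"az":0,"jaw":0}]' | tail -6
```

```text
t: 10.25
tool_pos: [665.5, 186.9, 42.3]
tool_rot: [180.0, 0.0, 2.9]
force: [-0.3, 0.1, 0.2]
opening: 0.1
finger_force: 0.0
```

```bash
python3 - <<'E'
from h import *
im,c=shot('wrist','w7')
im2,c2=shot('scene','s7')
u,v=proj(c2,[[665,187,50]])[0].astype(int); print(u,v)
a=cv2.resize(im[130:330,160:360],None,fx=2.5,fy=2.5,interpolation=cv2.INTER_CUBIC)
b=cv2.resize(im2[max(v-60,0):v+40,u-50:u+50],(500,500),interpolation=cv2.INTER_CUBIC)
cv2.imwrite('pics/c7.png',cv2.resize(np.hstack([a,b]),(800,400)))
E
```

```text
313 230
```

View pics/c7.png

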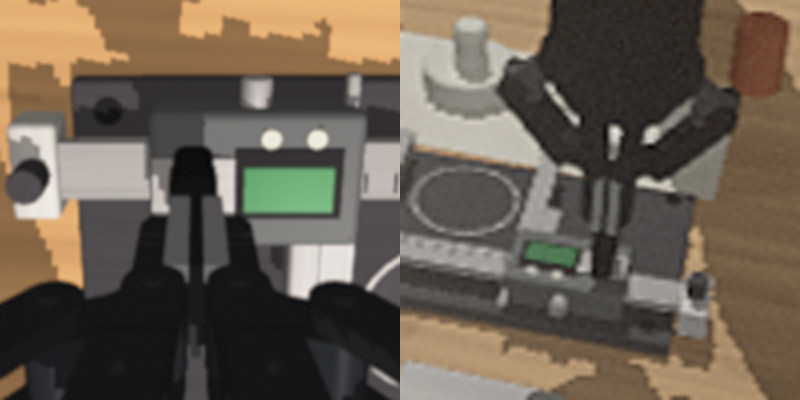

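The fingers closed just above the grip. From the tips' apparent size and place, their real end lies about 20 mm short of the nominal TCP. I'll probe lower in steps, watching the force.

```bash
python3 -m jog '[{"tx":0,"ty":0,"tz":0,"ax":0,"ay":0,"az":0,"jaw":0.04},{"tx":0,"ty":0,"tz":0,"ax":0,"ay":0,"az":0,"jaw":0.04},{"tx":0,"ty":0,"tz":0,"ax":0,"ay":0,"az":0,"jaw":0.04},{"tx":0,"ty":0,"tz":0.003,"ax":0,"ay":0,"az":0,"jaw":0.04},{"tx":0,"ty":0,"tz":0.006,"ax":0,"ay":0,"az":0,"jaw":0.04},{"tx":0,"ty":0,"tz":0.009,"ax":0,"ay":0,"az":0,"jaw":0.04},{"tx":0,"ty":0,"tz":0.009,"ax":0,"ay":0,"az":0,"jaw":0.01},{"tx":0,"ty":0,"tz":0.009,"ax":0,"ay":0,"az":0,"jaw":0.004},{"tx":0,"ty":0,"tz":0.009,"ax":0,"ay":0,"az":0,"jaw":0.004},{"tx":0,"ty":0,"tz":0.009,"ax":0,"ay":0,"az":0,"jaw":0.004},{"tx":0,"ty":0,"tz":0.009,"ax":0,"ay":0,"az":0,"jaw":0.004}]' | tail -6
```

```text
t: 11.45
tool_pos: [665.5, 187.0, 33.3]
tool_rot: [-180.0, 0.0, 2.9]
force: [-0.9, 0.8, -0.0]
opening: 10.0
finger_force: 60.1
```

Gripped. I'll slide it open.

```bash
python3 -m jog '[{"tx":0,"ty":-0.006,"tz":0.0,"ax":0,"ay":0,"az":0,"jaw":0.004},{"tx":0,"ty":-0.012,"tz":0.0,"ax":0,"ay":0,"az":0,"jaw":0.004},{"tx":0,"ty":-0.017,"tz":0.0,"ax":0,"ay":0,"az":0,"jaw":0.004},{"tx":0,"ty":-0.020,"tz":0.0,"ax":0,"ay":0,"az":0,"jaw":0.004},{"tx":0,"ty":-0.020,"tz":0.0,"ax":0,"ay":0,"az":0,"jaw":0.004}]' | tail -6; python3 -m jog '[{"tx":0,"ty":-0.001,"tz":0.0,"ax":0,"ay":0,"az":0,"jaw":0.004},{"tx":0,"ty":-0.002,"tz":0.0,"ax":0,"ay":0,"az":0,"jaw":0.004},{"tx":0,"ty":-0.003,"tz":0.0,"ax":0,"ay":0,"az":0,"jaw":0.004},{"tx":0,"ty":-0.003,"tz":0.0,"ax":0,"ay":0,"az":0,"jaw":0.004}]' | tail -6
```

```text
t: 11.95
tool_pos: [664.4, 207.7, 33.3]
tool_rot: [-180.0, -0.0, 2.9]
force: [-2.6, -0.9, 1.5]
opening: 10.0
finger_force: 60.3
t: 12.35
tool_pos: [664.4, 209.9, 33.3]
tool_rot: [180.0, 0.0, 2.9]
force: [-2.5, -1.1, 1.8]
opening: 9.8
finger_force: 60.3
```

```bash
python3 -m jog '[{"tx":0,"ty":-0.001,"tz":0.0,"ax":0,"ay":0,"az":0,"jaw":0.004},{"tx":0,"ty":-0.002,"tz":0.0,"ax":0,"ay":0,"az":0,"jaw":0.004},{"tx":0,"ty":-0.002,"tz":0.0,"ax":0,"ay":0,"az":0,"jaw":0.004}]' | tail -6;python3 -m jog '[{"tx":0,"ty":-0.001,"tz":0.0,"ax":0,"ay":0,"az":0,"jaw":0.004},{"tx":0,"ty":-0.002,"tz":0.0,"ax":0,"ay":0,"az":0,"jaw":0.004},{"tx":0,"ty":-0.002,"tz":0.0,"ax":0,"ay":0,"az":0,"jaw":0.004}]' | tail -6
```

```text
t: 12.65
tool_pos: [664.3, 211.7, 33.3]
tool_rot: [180.0, 0.0, 2.9]
force: [-2.6, -2.0, 1.2]
opening: 9.9
finger_force: 60.4
t: 12.95
tool_pos: [664.2, 213.6, 33.2]
tool_rot: [180.0, 0.0, 2.9]
force: [-2.0, -4.8, 1.2]
opening: 9.7
finger_force: 60.4
```

```bash
python3 -m jog '[{"tx":0,"ty":0.004,"tz":0.0,"ax":0,"ay":0,"az":0,"jaw":0.004},{"tx":0,"ty":0.004,"tz":0.0,"ax":0,"ay":0,"az":0,"jaw":0.04},{"tx":0,"ty":0.004,"tz":0.0,"ax":0,"ay":0,"az":0,"jaw":0.04},{"tx":0,"ty":0.004,"tz":0,"ax":0,"ay":0,"az":0,"jaw":0.04},{"tx":0,"ty":0.004,"tz":-0.05,"ax":0,"ay":0,"az":0,"jaw":0.04},{"tx":0,"ty":0.004,"tz":-0.1,"ax":0,"ay":0,"az":0,"jaw":0.04},{"tx":-0.229,"ty":0.105,"tz":-0.187,"ax":0,"ay":0,"az":0.05,"jaw":0.05},{"tx":-0.229,"ty":0.105,"tz":-0.187,"ax":0,"ay":0,"az":0.05,"jaw":0.05},{"tx":-0.229,"ty":0.105,"tz":-0.187,"ax":0,"ay":0,"az":0.05,"jaw":0.05},{"tx":-0.229,"ty":0.105,"tz":-0.187,"ax":0,"ay":0,"az":0.05,"jaw":0.05},{"tx":-0.229,"ty":0.105,"tz":-0.187,"ax":0,"ay":0,"az":0.05,"jaw":0.05},{"tx":-0.229,"ty":0.105,"tz":-0.187,"ax":0,"ay":0,"az":0.05,"jaw":0.05},{"tx":-0.229,"ty":0.105,"tz":-0.187,"ax":0,"ay":0,"az":0.05,"jaw":0.05},{"tx":-0.229,"ty":0.105,"tz":-0.187,"ax":0,"ay":0,"az":0.05,"jaw":0.05}]' | tail -6; cat >> h.py <<'E'
def lids(name,xr=(425,560),yr=(0,220),s=3):
    for z,r0,r1 in((50,9,15),(20,30,40)):
        o=rect(name,xr,yr,z,s,name+f'_z{z}'); g=cv2.createCLAHE(3,(4,4)).apply(cv2.cvtColor(o,cv2.COLOR_BGR2GRAY))
        c=cv2.HoughCircles(g,cv2.HOUGH_GRADIENT,1,20,param1=80,param2=18,minRadius=int(r0*s),maxRadius=int(r1*s))
        if c is not None:
            for u,v,q in c[0][:7]: print(z,'x %.1f y %.1f r %.1f'%(xr[1]-v/s,yr[1]-u/s,q/s))
E
python3 - <<'E'
from h import *
shot('wrist','w8'); R,p,o=tool(); print(p,o['tool_rot'],o['t'])
lids('w8'); print('w2'); lids('w2')
a=cv2.imread('pics/w8_z50.png');b=cv2.imread('pics/w8_z20.png');cv2.imwrite('pics/c8.png',cv2.resize(np.vstack([a,b]),(489,600)))
E
```

```text
t: 14.35
tool_pos: [441.2, 98.1, 220.7]
tool_rot: [-179.9, -0.1, 0.0]
force: [0.3, -0.4, 0.6]
opening: 50.1
finger_force: 0.0
[441.37239051  98.09381266 220.28818199] [-1.79999602e+02 -3.01177459e-02  4.91898124e-02] 14.4
50 x 465.5 y 51.5 r 12.9
50 x 490.5 y 163.8 r 13.7
50 x 483.2 y 60.8 r 14.8
50 x 507.8 y 143.2 r 13.3
50 x 498.2 y 139.2 r 12.2
20 x 464.8 y 51.2 r 32.8
20 x 476.5 y 56.8 r 32.3
20 x 492.8 y 163.8 r 33.9
20 x 469.2 y 56.5 r 36.9
20 x 473.2 y 50.2 r 38.3
20 x 521.2 y 101.8 r 34.3
20 x 509.8 y 127.8 r 32.4
w2
50 x 464.5 y 50.8 r 12.2
50 x 484.2 y 53.8 r 12.6
50 x 483.8 y 31.2 r 11.1
50 x 441.5 y 98.2 r 13.3
50 x 494.2 y 34.2 r 10.0
50 x 490.8 y 47.8 r 12.6
20 x 464.8 y 51.2 r 33.6
20 x 489.2 y 166.5 r 39.8
20 x 477.2 y 52.5 r 33.5
20 x 494.2 y 159.8 r 31.6
```

View pics/c8.png

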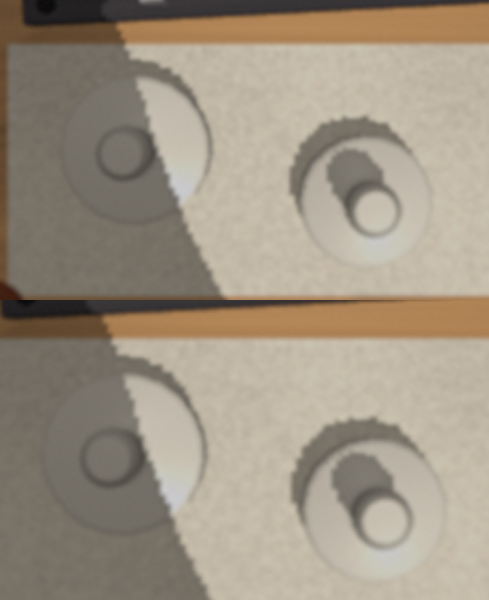

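Rectified at z=50, knob A is at crop (126,153), world (491,163.5). Lid B is at world (465,51). I'll grasp lid A first, descending in steps.

```bash
python3 -m jog '[{"tx":0.05,"ty":-0.0655,"tz":0.12,"ax":0,"ay":0,"az":0,"jaw":0.045},{"tx":0.05,"ty":-0.0655,"tz":0.12,"ax":0,"ay":0,"az":0,"jaw":0.045},{"tx":0.05,"ty":-0.0655,"tz":0.12,"ax":0,"ay":0,"az":0,"jaw":0.045},{"tx":0.05,"ty":-0.0655,"tz":0.15,"ax":0,"ay":0,"az":0,"jaw":0.045},{"tx":0.05,"ty":-0.0655,"tz":0.18,"ax":0,"ay":0,"az":0,"jaw":0.045},{"tx":0.05,"ty":-0.0655,"tz":0.19,"ax":0,"ay":0,"az":0,"jaw":0.045},{"tx":0.05,"ty":-0.0655,"tz":0.196,"ax":0,"ay":0,"az":0,"jaw":0.045},{"tx":0.05,"ty":-0.0655,"tz":0.202,"ax":0,"ay":0,"az":0,"jaw":0.045},{"tx":0.05,"ty":-0.0655,"tz":0.206,"ax":0,"ay":0,"az":0,"jaw":0.045},{"tx":0.05,"ty":-0.0655,"tz":0.207,"ax":0,"ay":0,"az":0,"jaw":0.045}]' | tail -6; python3 -m jog '[{"tx":0,"ty":0,"tz":0,"ax":0,"ay":0,"az":0,"jaw":0.03},{"tx":0,"ty":0,"tz":0,"ax":0,"ay":0,"az":0,"jaw":0.018},{"tx":0,"ty":0,"tz":0,"ax":0,"ay":0,"az":0,"jaw":0.016},{"tx":0,"ty":0,"tz":0,"ax":0,"ay":0,"az":0,"jaw":0.016},{"tx":0,"ty":0,"tz":0,"ax":0,"ay":0,"az":0,"jaw":0.016}]' | tail -6
```

```text
t: 15.4
tool_pos: [491.0, 163.3, 13.7]
tool_rot: [-180.0, -0.0, 0.0]
force: [-0.6, -0.2, 0.7]
opening: 44.9
finger_force: 0.0
t: 15.9
tool_pos: [491.1, 163.3, 14.1]
tool_rot: [-180.0, -0.0, 0.0]
force: [-3.0, 0.1, 10.1]
opening: 21.2
finger_force: 58.3
```

```bash
python3 -m jog '[{"tx":0,"ty":0,"tz":-0.02,"ax":0,"ay":0,"az":0,"jaw":0.016},{"tx":0,"ty":0,"tz":-0.05,"ax":0,"ay":0,"az":0,"jaw":0.016},{"tx":0,"ty":0,"tz":-0.08,"ax":0,"ay":0,"az":0,"jaw":0.016},{"tx":0.03,"ty":0.02,"tz":-0.08,"ax":0,"ay":0,"az":0,"jaw":0.016},{"tx":0.07,"ty":0.045,"tz":-0.08,"ax":0,"ay":0,"az":0,"jaw":0.016},{"tx":0.10,"ty":0.066,"tz":-0.08,"ax":0,"ay":0,"az":0,"jaw":0.016},{"tx":0.1122,"ty":0.0745,"tz":-0.08,"ax":0,"ay":0,"az":0,"jaw":0.016},{"tx":0.1122,"ty":0.0745,"tz":-0.08,"ax":0,"ay":0,"az":0,"jaw":0.016}]' | tail -6; python3 - <<'E'
from h import *
shot('wrist','w9'); goto([603.2,88.8,24.3],0)
# lid rim check: lid underside now at z~80; cap z=100
E
```

```text
t: 16.7
tool_pos: [604.1, 86.7, 93.4]
tool_rot: [179.9, -0.0, -0.1]
force: [-0.8, 0.2, -1.5]
opening: 21.5
finger_force: 59.1
t [ 0.0003 -0.0008  0.0689] a [ 0.0003  0.0002 -0.0008]
```

```bash
python3 -m jog '[{"tx":0,"ty":-0.0005,"tz":0.03,"ax":0,"ay":0,"az":0,"jaw":0.016},{"tx":0,"ty":-0.0005,"tz":0.05,"ax":0,"ay":0,"az":0,"jaw":0.016},{"tx":0,"ty":-0.0005,"tz":0.06,"ax":0,"ay":0,"az":0,"jaw":0.016},{"tx":0,"ty":-0.0005,"tz":0.065,"ax":0,"ay":0,"az":0,"jaw":0.016},{"tx":0,"ty":-0.0005,"tz":0.067,"ax":0,"ay":0,"az":0,"jaw":0.016},{"tx":0,"ty":-0.0005,"tz":0.069,"ax":0,"ay":0,"az":0,"jaw":0.016},{"tx":0,"ty":-0.0005,"tz":0.069,"ax":0,"ay":0,"az":0,"jaw":0.016}]' | tail -6
```

```text
t: 17.45
tool_pos: [603.2, 89.2, 24.8]
tool_rot: [-180.0, -0.0, 0.0]
force: [-0.1, -0.1, -0.6]
opening: 21.5
finger_force: 59.5
```

```bash
python3 -m jog '[{"tx":0,"ty":0,"tz":0.001,"ax":0,"ay":0,"az":0,"jaw":0.016},{"tx":0,"ty":0,"tz":0.001,"ax":0,"ay":0,"az":0,"jaw":0.03},{"tx":0,"ty":0,"tz":0.001,"ax":0,"ay":0,"az":0,"jaw":0.045},{"tx":0,"ty":0,"tz":0.001,"ax":0,"ay":0,"az":0,"jaw":0.045},{"tx":0,"ty":0,"tz":0,"ax":0,"ay":0,"az":0,"jaw":0.045},{"tx":0,"ty":0,"tz":-0.04,"ax":0,"ay":0,"az":0,"jaw":0.045},{"tx":0,"ty":0,"tz":-0.08,"ax":0,"ay":0,"az":0,"jaw":0.045},{"tx":0.03,"ty":-0.06,"tz":-0.08,"ax":0,"ay":0,"az":-0.052,"jaw":0.04},{"tx":0.061,"ty":-0.1205,"tz":-0.08,"ax":0,"ay":0,"az":-0.052,"jaw":0.04},{"tx":0.061,"ty":-0.1205,"tz":-0.08,"ax":0,"ay":0,"az":-0.052,"jaw":0.04},{"tx":0.061,"ty":-0.1205,"tz":-0.08,"ax":0,"ay":0,"az":-0.052,"jaw":0.04},{"tx":0.061,"ty":-0.1205,"tz":-0.08,"ax":0,"ay":0,"az":-0.052,"jaw":0.04}]' | tail -6
python3 - <<'E'
from h import *
shot('wrist','w10');goto([664.3,210,33.3],3)
lids('w10',(540,690),(20,240))
E
```

```text
t: 18.65
tool_pos: [663.8, 210.0, 103.9]
tool_rot: [180.0, 0.0, 3.1]
force: [0.3, -0.6, 0.4]
opening: 40.0
finger_force: 0.0
t [ 0.0007 -0.0012  0.0708] a [ 0.0008  0.0004 -0.0005]
50 x 596.8 y 82.5 r 9.9
50 x 670.8 y 179.8 r 11.5
50 x 678.2 y 34.5 r 10.6
50 x 672.8 y 167.5 r 10.0
50 x 611.8 y 96.2 r 10.7
50 x 600.8 y 35.8 r 13.0
50 x 674.5 y 79.5 r 12.9
20 x 598.2 y 84.8 r 38.0
20 x 607.5 y 92.8 r 35.8
20 x 596.5 y 188.5 r 39.8
20 x 619.2 y 102.8 r 37.6
20 x 596.8 y 205.8 r 35.0
20 x 643.2 y 190.5 r 38.0
20 x 624.8 y 78.5 r 39.1
```

```bash
python3 -m jog '[{"tx":0.0005,"ty":-0.0005,"tz":0.04,"ax":0,"ay":0,"az":0,"jaw":0.04},{"tx":0.0005,"ty":-0.0005,"tz":0.06,"ax":0,"ay":0,"az":0,"jaw":0.04},{"tx":0.0005,"ty":-0.0005,"tz":0.07,"ax":0,"ay":0,"az":0,"jaw":0.04},{"tx":0.0005,"ty":-0.0005,"tz":0.0705,"ax":0,"ay":0,"az":0,"jaw":0.02},{"tx":0.0005,"ty":-0.0005,"tz":0.0705,"ax":0,"ay":0,"az":0,"jaw":0.004},{"tx":0.0005,"ty":-0.0005,"tz":0.0705,"ax":0,"ay":0,"az":0,"jaw":0.004},{"tx":0.0005,"ty":-0.0005,"tz":0.0705,"ax":0,"ay":0,"az":0,"jaw":0.004},{"tx":0.0005,"ty":-0.0005,"tz":0.0705,"ax":0,"ay":0,"az":0,"jaw":0.004}]' | tail -6
python3 -m jog '[{"tx":0,"ty":0.006,"tz":0,"ax":0,"ay":0,"az":0,"jaw":0.004},{"tx":0,"ty":0.012,"tz":0,"ax":0,"ay":0,"az":0,"jaw":0.004},{"tx":0,"ty":0.018,"tz":0,"ax":0,"ay":0,"az":0,"jaw":0.004},{"tx":0,"ty":0.023,"tz":0,"ax":0,"ay":0,"az":0,"jaw":0.004},{"tx":0,"ty":0.026,"tz":0,"ax":0,"ay":0,"az":0,"jaw":0.004},{"tx":0,"ty":0.028,"tz":0,"ax":0,"ay":0,"az":0,"jaw":0.004},{"tx":0,"ty":0.03,"tz":0,"ax":0,"ay":0,"az":0,"jaw":0.004},{"tx":0,"ty":0.03,"tz":0,"ax":0,"ay":0,"az":0,"jaw":0.004}]' | tail -6
```

```text
t: 19.5
tool_pos: [665.0, 210.2, 34.9]
tool_rot: [-180.0, -0.1, 3.0]
force: [-1.0, -0.1, 6.9]
opening: 9.8
finger_force: 60.3
t: 20.3
tool_pos: [666.6, 180.4, 34.9]
tool_rot: [-180.0, -0.1, 3.0]
force: [-2.1, 1.1, 7.2]
opening: 9.4
finger_force: 60.3
```

```bash
python3 -m jog '[{"tx":0,"ty":0.001,"tz":0,"ax":0,"ay":0,"az":0,"jaw":0.004},{"tx":0,"ty":0.003,"tz":0,"ax":0,"ay":0,"az":0,"jaw":0.004},{"tx":0,"ty":0.003,"tz":0,"ax":0,"ay":0,"az":0,"jaw":0.004}]' | egrep 'pos|force'
python3 -m jog '[{"tx":0,"ty":0.001,"tz":0,"ax":0,"ay":0,"az":0,"jaw":0.004},{"tx":0,"ty":0.002,"tz":0,"ax":0,"ay":0,"az":0,"jaw":0.004},{"tx":0,"ty":0.002,"tz":0,"ax":0,"ay":0,"az":0,"jaw":0.004}]' | egrep 'pos|force'; python3 - <<'E'
from h import *
shot('wrist','w11'); o=[]
print(r.get_obs()['force'])
E
```

```text
tool_pos: [666.7, 177.5, 34.9]
force: [-1.5, 2.5, 7.4]
finger_force: 60.3
tool_pos: [666.8, 176.0, 35.0]
force: [-2.0, 2.5, 6.7]
finger_force: 60.3
[-1.43922064  2.60769357  7.86862819]
```

```bash
python3 -m jog '[{"tx":0,"ty":0.001,"tz":0,"ax":0,"ay":0,"az":0,"jaw":0.004},{"tx":0,"ty":0.001,"tz":0,"ax":0,"ay":0,"az":0,"jaw":0.004},{"tx":0,"ty":0.001,"tz":0,"ax":0,"ay":0,"az":0,"jaw":0.004}]' | egrep 'pos|force'; python3 - <<'E'
from h import *
im,c=shot('wrist','w11')
o=rect('w11',(535,700),(20,200),30,3,'r11')
crop=im[100:384,230:512]; b=cv2.resize(crop,(560,564),interpolation=cv2.INTER_CUBIC)
cv2.imwrite('pics/c11.png',np.hstack([cv2.resize(im[60:384,230:512],(0,0),fx=1.4,fy=1.4),cv2.resize(o,None,fx=.72,fy=.916)]))
print(cv2.imread('pics/c11.png').shape)
E
```

```text
tool_pos: [666.8, 175.3, 34.9]
force: [-1.8, 5.1, 7.3]
finger_force: 60.3Traceback (most recent call last):
  File "<stdin>", line 5, in <module>
    return _nx.concatenate(arrs, 1, dtype=dtype, casting=casting)
           ~~~~~~~~~~~~~~~^^^^^^^^^^^^^^^^^^^^^^^^^^^^^^^^^^^^^^^
ValueError: all the input array dimensions except for the concatenation axis must match exactly, but along dimension 0, the array at index 0 has size 454 and the array at index 1 has size 453
```

Force rises to about 5 N at y=175.3, which puts the lid at roughly 74 mm. I'll open the jaw, then look at the left board.

```bash
python3 -m jog '[{"tx":0,"ty":-0.005,"tz":0,"ax":0,"ay":0,"az":0,"jaw":0.004},{"tx":0,"ty":-0.012,"tz":0,"ax":0,"ay":0,"az":0,"jaw":0.004},{"tx":0,"ty":-0.02,"tz":0,"ax":0,"ay":0,"az":0,"jaw":0.004},{"tx":0,"ty":-0.028,"tz":0,"ax":0,"ay":0,"az":0,"jaw":0.004},{"tx":0,"ty":-0.034,"tz":0,"ax":0,"ay":0,"az":0,"jaw":0.004},{"tx":0,"ty":-0.0375,"tz":0,"ax":0,"ay":0,"az":0,"jaw":0.004},{"tx":0,"ty":-0.0375,"tz":0,"ax":0,"ay":0,"az":0,"jaw":0.004},{"tx":0,"ty":-0.0375,"tz":0,"ax":0,"ay":0,"az":0,"jaw":0.004}]' | egrep 'pos|force'
python3 -m jog '[{"tx":0,"ty":0.002,"tz":0,"ax":0,"ay":0,"az":0,"jaw":0.004},{"tx":0,"ty":0.002,"tz":0,"ax":0,"ay":0,"az":0,"jaw":0.04},{"tx":0,"ty":0.002,"tz":0,"ax":0,"ay":0,"az":0,"jaw":0.04},{"tx":0,"ty":0.002,"tz":0,"ax":0,"ay":0,"az":0,"jaw":0.04},{"tx":0,"ty":0.002,"tz":-0.05,"ax":0,"ay":0,"az":0,"jaw":0.04},{"tx":0,"ty":0.002,"tz":-0.1,"ax":0,"ay":0,"az":0,"jaw":0.04},{"tx":-0.17,"ty":-0.12,"tz":-0.24,"ax":0,"ay":0,"az":0,"jaw":0.05},{"tx":-0.17,"ty":-0.12,"tz":-0.24,"ax":0,"ay":0,"az":0,"jaw":0.05},{"tx":-0.17,"ty":-0.12,"tz":-0.24,"ax":0,"ay":0,"az":0,"jaw":0.05},{"tx":-0.17,"ty":-0.12,"tz":-0.24,"ax":0,"ay":0,"az":0,"jaw":0.05},{"tx":-0.17,"ty":-0.12,"tz":-0.24,"ax":0,"ay":0,"az":0,"jaw":0.05},{"tx":-0.17,"ty":-0.12,"tz":-0.24,"ax":0,"ay":0,"az":0,"jaw":0.05},{"tx":-0.17,"ty":-0.12,"tz":-0.24,"ax":0,"ay":0,"az":0,"jaw":0.05}]' | egrep 'pos|force'; cat >> h.py <<'E'
def board(name,xr,yr,s=3):
    o=rect(name,xr,yr,16,s,name+'_b'); g=cv2.createCLAHE(3,(4,4)).apply(cv2.cvtColor(o,cv2.COLOR_BGR2GRAY))
    c=cv2.HoughCircles(g,cv2.HOUGH_GRADIENT,1,60*s,param1=80,param2=15,minRadius=int(34*s),maxRadius=int(44*s))
    for u,v,q in c[0][:4]: print('x %.1f y %.1f r %.1f'%(xr[1]-v/s,yr[1]-u/s,q/s))
E
python3 - <<'E'
from h import *
shot('wrist','w12'); board('w12',(380,580),(280,450)); lids('w12',(560,640),(30,150)); print('w2 right'); board('w2',(380,560),(-440,-280)); print(r.get_obs()['tool_pos'])
E
```

```text
tool_pos: [664.9, 211.4, 34.9]
force: [-1.8, -1.9, 7.3]
finger_force: 60.3
tool_pos: [487.7, 323.5, 274.5]
force: [0.7, -0.0, -0.5]
finger_force: 0.0
x 422.2 y 381.8 r 37.9
x 520.2 y 370.2 r 36.3
50 x 614.2 y 101.2 r 12.6
50 x 605.5 y 73.8 r 11.5
50 x 601.5 y 92.8 r 9.9
50 x 603.2 y 80.2 r 14.4
50 x 576.2 y 55.8 r 14.8
50 x 580.8 y 107.2 r 12.6
50 x 578.8 y 88.5 r 13.3
20 x 603.5 y 79.2 r 37.6
20 x 600.2 y 86.8 r 39.1
20 x 602.2 y 93.5 r 33.2
20 x 597.5 y 75.8 r 32.8
20 x 608.8 y 83.5 r 30.6
20 x 603.5 y 72.2 r 35.0
20 x 610.2 y 76.5 r 30.6
w2 right
x 513.5 y -340.8 r 42.7
x 404.5 y -357.5 r 43.8
[488.37729066 322.32992295 273.66677485]
```

```bash
python3 -m jog '[{"tx":-0.122,"ty":0.6465,"tz":0.034,"ax":0,"ay":0,"az":0.052,"jaw":0.05},{"tx":-0.122,"ty":0.6465,"tz":0.034,"ax":0,"ay":0,"az":0.052,"jaw":0.05},{"tx":-0.122,"ty":0.6465,"tz":0.034,"ax":0,"ay":0,"az":0.052,"jaw":0.05},{"tx":-0.122,"ty":0.6465,"tz":0.034,"ax":0,"ay":0,"az":0.052,"jaw":0.05},{"tx":-0.122,"ty":0.6465,"tz":0.034,"ax":0,"ay":0,"az":0.052,"jaw":0.05},{"tx":-0.122,"ty":0.6465,"tz":0.034,"ax":0,"ay":0,"az":0.052,"jaw":0.05},{"tx":-0.122,"ty":0.6465,"tz":0.034,"ax":0,"ay":0,"az":0.052,"jaw":0.05},{"tx":-0.122,"ty":0.6465,"tz":0.034,"ax":0,"ay":0,"az":0.052,"jaw":0.05},{"tx":-0.122,"ty":0.6465,"tz":0.034,"ax":0,"ay":0,"az":0.052,"jaw":0.05},{"tx":-0.122,"ty":0.6465,"tz":0.034,"ax":0,"ay":0,"az":0.052,"jaw":0.05},{"tx":-0.122,"ty":0.6465,"tz":0.034,"ax":0,"ay":0,"az":0.052,"jaw":0.05},{"tx":-0.122,"ty":0.6465,"tz":0.034,"ax":0,"ay":0,"az":0.052,"jaw":0.05},{"tx":-0.122,"ty":0.6465,"tz":0.034,"ax":0,"ay":0,"az":0.052,"jaw":0.05},{"tx":-0.122,"ty":0.6465,"tz":0.034,"ax":0,"ay":0,"az":0.052,"jaw":0.05},{"tx":-0.122,"ty":0.6465,"tz":0.034,"ax":0,"ay":0,"az":0.052,"jaw":0.05},{"tx":-0.122,"ty":0.6465,"tz":0.034,"ax":0,"ay":0,"az":0.052,"jaw":0.05},{"tx":-0.122,"ty":0.6465,"tz":0.034,"ax":0,"ay":0,"az":0.052,"jaw":0.05}]' | egrep 'pos|force|rot|^t:'
python3 - <<'E'
from h import *
shot('wrist','w13'); board('w13',(370,550),(-440,-280)); print(r.get_obs()['tool_pos'])
a=cv2.imread('pics/w13_b.png'); b=cv2.imread('pics/w12_b.png'); h=540
cv2.imwrite('pics/c13.png',np.hstack([b[60:600,:],a[:540,:]])[:, :990]); x=cv2.imread('pics/c13.png'); x=cv2.resize(x,None,fx=.8,fy=.8); cv2.imwrite('pics/c13.png',x); print(x.shape)
goto([603,84,180],0)
E
```

```text
t: 25.15
tool_pos: [400.6, -328.3, 239.7]
tool_rot: [-180.0, 0.0, 0.1]
force: [-0.4, -0.1, -0.2]
finger_force: 0.0
x 500.8 y -354.2 r 37.5
x 406.5 y -365.8 r 37.5
[ 400.74541279 -328.23522235  239.8069494 ]
(432, 792, 3)
t [ 0.2031 -0.4118  0.0601] a [-0.0005 -0.0003  0.0022]
```

View pics/c13.png

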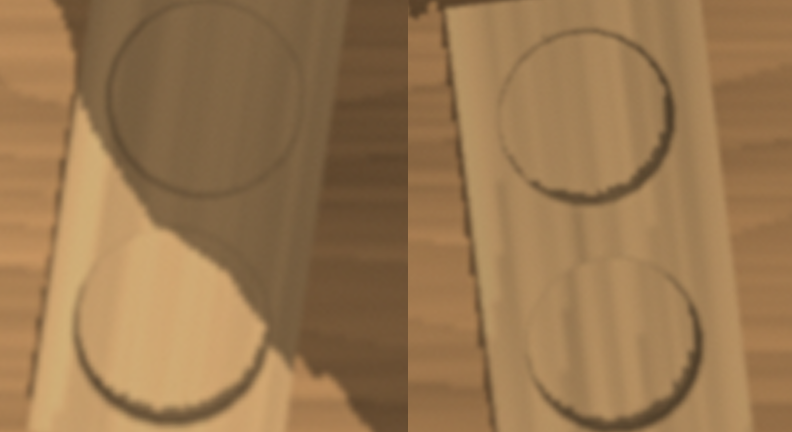

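In the rectified views, the left board's pockets are 196 px across (82 mm), so it is the wide board. Its holes are at world (518.5,364.6) and (423.8,378.8), 95.8 mm apart. The right board's pockets are 175 px across (73 mm), so it is the narrow board. Its holes are at (501.5,-354) and (406.5,-366). Back to lid A in the gauge.

```bash
python3 -m jog '[{"tx":0.143,"ty":-0.412,"tz":0.03,"ax":0,"ay":0,"az":0,"jaw":0.05},{"tx":0.143,"ty":-0.412,"tz":0.03,"ax":0,"ay":0,"az":0,"jaw":0.05},{"tx":0.143,"ty":-0.412,"tz":0.03,"ax":0,"ay":0,"az":0,"jaw":0.05},{"tx":0.143,"ty":-0.412,"tz":0.03,"ax":0,"ay":0,"az":0,"jaw":0.05},{"tx":0.143,"ty":-0.412,"tz":0.03,"ax":0,"ay":0,"az":0,"jaw":0.05},{"tx":0.143,"ty":-0.412,"tz":0.03,"ax":0,"ay":0,"az":0,"jaw":0.05},{"tx":0.143,"ty":-0.412,"tz":0.03,"ax":0,"ay":0,"az":0,"jaw":0.05},{"tx":0.143,"ty":-0.412,"tz":0.03,"ax":0,"ay":0,"az":0,"jaw":0.05},{"tx":0.143,"ty":-0.412,"tz":0.03,"ax":0,"ay":0,"az":0,"jaw":0.05},{"tx":0.143,"ty":-0.412,"tz":0.03,"ax":0,"ay":0,"az":0,"jaw":0.05},{"tx":0.143,"ty":-0.412,"tz":0.03,"ax":0,"ay":0,"az":0,"jaw":0.05},{"tx":0.143,"ty":-0.412,"tz":0.03,"ax":0,"ay":0,"az":0,"jaw":0.05},{"tx":0.143,"ty":-0.412,"tz":0.03,"ax":0,"ay":0,"az":0,"jaw":0.05},{"tx":0.143,"ty":-0.412,"tz":0.03,"ax":0,"ay":0,"az":0,"jaw":0.05}]' | egrep 'pos|force|rot|^t:'
cat >> h.py <<'E'
def knob(name,x0,y0,zt,zc=None,w=45,s=4):
    "white lid: mask in plane of cap top, knob top by Hough"
    xr,yr=(x0-w,x0+w),(y0-w,y0+w)
    o=rect(name,xr,yr,zt,s,name+'_k'); g=cv2.cvtColor(o,cv2.COLOR_BGR2GRAY)
    c=cv2.HoughCircles(g,cv2.HOUGH_GRADIENT,1,15*s,param1=60,param2=12,minRadius=int(10*s),maxRadius=int(14*s))
    if c is not None: print('knob',[(round(float(xr[1]-v/s),1),round(float(yr[1]-u/s),1),round(float(q/s),1)) for u,v,q in c[0][:3]])
    zc=zt-30; o=rect(name,xr,yr,zc,s,name+'_c'); g=cv2.cvtColor(o,cv2.COLOR_BGR2GRAY); t,m=cv2.threshold(g,0,255,cv2.THRESH_OTSU)
    k=max(cv2.findContours(m,cv2.RETR_EXTERNAL,cv2.CHAIN_APPROX_NONE)[0],key=cv2.contourArea); (u,v),q=cv2.minEnclosingCircle(k); print('cap',round(xr[1]-v/s,1),round(yr[1]-u/s,1),round(q/s,1))
    g=cv2.createCLAHE(3,(4,4)).apply(g)
    c=cv2.HoughCircles(g,cv2.HOUGH_GRADIENT,1,15*s,param1=80,param2=15,minRadius=int(31*s),maxRadius=int(39*s))
    if c is not None: print('capH',[(round(float(xr[1]-v/s),1),round(float(yr[1]-u/s),1),round(float(q/s),1)) for u,v,q in c[0][:3]])
E
python3 - <<'E'
from h import *
shot('wrist','w14'); knob('w14',603,84,60); print(r.get_obs()['tool_pos'])
E
```

```text
t: 26.6
tool_pos: [543.0, 82.1, 210.1]
tool_rot: [-180.0, -0.0, -0.0]
force: [-0.5, -0.0, -0.4]
finger_force: 0.0
knob [(603.4, 83.6, 12.1), (605.4, 104.9, 12.4), (617.4, 90.6, 10.7)]
cap 608.5 70.7 50.5
capH [(603.1, 83.6, 36.1)]
[543.00791465  82.1401454  210.02092842]
```

```bash
python3 -m jog '[{"tx":0.06,"ty":0,"tz":0.1,"ax":0,"ay":0,"az":0,"jaw":0.045},{"tx":0.06,"ty":0,"tz":0.1,"ax":0,"ay":0,"az":0,"jaw":0.045},{"tx":0.06,"ty":0,"tz":0.13,"ax":0,"ay":0,"az":0,"jaw":0.045},{"tx":0.06,"ty":0,"tz":0.16,"ax":0,"ay":0,"az":0,"jaw":0.045},{"tx":0.06,"ty":0,"tz":0.175,"ax":0,"ay":0,"az":0,"jaw":0.045},{"tx":0.06,"ty":0,"tz":0.186,"ax":0,"ay":0,"az":0,"jaw":0.045},{"tx":0.06,"ty":0,"tz":0.186,"ax":0,"ay":0,"az":0,"jaw":0.045},{"tx":0.06,"ty":0,"tz":0.186,"ax":0,"ay":0,"az":0,"jaw":0.03},{"tx":0.06,"ty":0,"tz":0.186,"ax":0,"ay":0,"az":0,"jaw":0.016},{"tx":0.06,"ty":0,"tz":0.186,"ax":0,"ay":0,"az":0,"jaw":0.016},{"tx":0.06,"ty":0,"tz":0.186,"ax":0,"ay":0,"az":0,"jaw":0.016},{"tx":0.06,"ty":0,"tz":0.186,"ax":0,"ay":0,"az":0,"jaw":0.016}]' | tail -6
python3 -m jog '[{"tx":0,"ty":0,"tz":-0.02,"ax":0,"ay":0,"az":0,"jaw":0.016},{"tx":0,"ty":0,"tz":-0.05,"ax":0,"ay":0,"az":0,"jaw":0.016},{"tx":0,"ty":0,"tz":-0.09,"ax":0,"ay":0,"az":0,"jaw":0.016},{"tx":0,"ty":0,"tz":-0.13,"ax":0,"ay":0,"az":0,"jaw":0.016},{"tx":0,"ty":0,"tz":-0.13,"ax":0,"ay":0,"az":0,"jaw":0.016}]' | tail -6; python3 -c "
from h import *
goto([518.5,364.6,90],0)"
```

```text
t: 27.85
tool_pos: [604.0, 84.0, 25.7]
tool_rot: [-179.9, -0.1, 0.1]
force: [-2.0, 3.6, 8.1]
opening: 21.2
finger_force: 58.4
t: 28.35
tool_pos: [605.7, 82.6, 160.0]
tool_rot: [-179.9, -0.5, 0.0]
force: [-0.6, -0.6, -1.2]
opening: 21.5
finger_force: 59.5
t [-0.0878 -0.2818  0.0699] a [-0.0024 -0.0081  0.0001]
```

```bash
python3 -m jog '[{"tx":-0.085,"ty":-0.281,"tz":0,"ax":0,"ay":0,"az":0,"jaw":0.016},{"tx":-0.085,"ty":-0.281,"tz":0,"ax":0,"ay":0,"az":0,"jaw":0.016},{"tx":-0.085,"ty":-0.281,"tz":0,"ax":0,"ay":0,"az":0,"jaw":0.016},{"tx":-0.085,"ty":-0.281,"tz":0,"ax":0,"ay":0,"az":0,"jaw":0.016},{"tx":-0.085,"ty":-0.281,"tz":0.02,"ax":0,"ay":0,"az":0,"jaw":0.016},{"tx":-0.085,"ty":-0.281,"tz":0.05,"ax":0,"ay":0,"az":0,"jaw":0.016},{"tx":-0.085,"ty":-0.281,"tz":0.08,"ax":0,"ay":0,"az":0,"jaw":0.016},{"tx":-0.085,"ty":-0.281,"tz":0.09,"ax":0,"ay":0,"az":0,"jaw":0.016},{"tx":-0.085,"ty":-0.281,"tz":0.09,"ax":0,"ay":0,"az":0,"jaw":0.016},{"tx":-0.085,"ty":-0.281,"tz":0.09,"ax":0,"ay":0,"az":0,"jaw":0.016}]' | tail -6; python3 -c "
from h import *
goto([518.5,364.6,23],0)"
```

```text
t: 29.35
tool_pos: [519.5, 362.5, 65.6]
tool_rot: [-180.0, -0.1, -0.1]
force: [0.4, -0.2, -0.5]
opening: 21.0
finger_force: 59.5
t [-0.0011 -0.0021  0.0426] a [-0.0006 -0.0018 -0.0018]
```

```bash
python3 -m jog '[{"tx":-0.001,"ty":-0.001,"tz":0.02,"ax":0,"ay":0,"az":0,"jaw":0.016},{"tx":-0.001,"ty":-0.001,"tz":0.028,"ax":0,"ay":0,"az":0,"jaw":0.016},{"tx":-0.001,"ty":-0.001,"tz":0.032,"ax":0,"ay":0,"az":0,"jaw":0.016},{"tx":-0.001,"ty":-0.001,"tz":0.036,"ax":0,"ay":0,"az":0,"jaw":0.016},{"tx":-0.001,"ty":-0.001,"tz":0.039,"ax":0,"ay":0,"az":0,"jaw":0.016},{"tx":-0.001,"ty":-0.001,"tz":0.041,"ax":0,"ay":0,"az":0,"jaw":0.016},{"tx":-0.001,"ty":-0.001,"tz":0.041,"ax":0,"ay":0,"az":0,"jaw":0.016}]' | tail -6
```

```text
t: 30.05
tool_pos: [517.2, 364.4, 23.7]
tool_rot: [-180.0, 0.0, 0.0]
force: [-5.1, -2.5, 12.2]
opening: 21.3
finger_force: 60.9
```

```bash
python3 -m jog '[{"tx":0,"ty":0,"tz":-0.001,"ax":0,"ay":0,"az":0,"jaw":0.02},{"tx":0,"ty":0,"tz":-0.001,"ax":0,"ay":0,"az":0,"jaw":0.03},{"tx":0,"ty":0,"tz":-0.001,"ax":0,"ay":0,"az":0,"jaw":0.045},{"tx":0,"ty":0,"tz":-0.001,"ax":0,"ay":0,"az":0,"jaw":0.045},{"tx":0,"ty":0,"tz":-0.05,"ax":0,"ay":0,"az":0,"jaw":0.045},{"tx":-0.03,"ty":0,"tz":-0.09,"ax":0,"ay":0,"az":0,"jaw":0.045},{"tx":-0.06,"ty":0,"tz":-0.14,"ax":0,"ay":0,"az":0,"jaw":0.045},{"tx":-0.06,"ty":0,"tz":-0.16,"ax":0,"ay":0,"az":0,"jaw":0.045},{"tx":-0.06,"ty":0,"tz":-0.16,"ax":0,"ay":0,"az":0,"jaw":0.045},{"tx":-0.06,"ty":0,"tz":-0.16,"ax":0,"ay":0,"az":0,"jaw":0.045}]' | tail -6; python3 - <<'E'
from h import *
shot('wrist','w15'); knob('w15',518,364,58); goto([441,98,220],0)
E
```

```text
t: 31.05
tool_pos: [457.0, 364.9, 183.0]
tool_rot: [-179.9, -0.0, 0.0]
force: [-0.0, 0.1, 0.1]
opening: 44.7
finger_force: 0.0
knob [(536.9, 349.9, 13.6), (551.6, 346.4, 12.1)]
cap 535.5 343.6 36.7
capH [(520.4, 364.4, 38.8)]
t [-0.016   0.2665 -0.0377] a [0.0003 0.0004 0.0004]
```

```bash
python3 -m jog '[{"tx":-0.037,"ty":0.313,"tz":-0.02,"ax":0,"ay":0,"az":0,"jaw":0.045},{"tx":-0.037,"ty":0.313,"tz":-0.02,"ax":0,"ay":0,"az":0,"jaw":0.045},{"tx":-0.037,"ty":0.313,"tz":-0.02,"ax":0,"ay":0,"az":0,"jaw":0.045},{"tx":-0.037,"ty":0.313,"tz":-0.02,"ax":0,"ay":0,"az":0,"jaw":0.045},{"tx":-0.037,"ty":0.313,"tz":-0.02,"ax":0,"ay":0,"az":0,"jaw":0.045},{"tx":-0.037,"ty":0.313,"tz":-0.02,"ax":0,"ay":0,"az":0,"jaw":0.045},{"tx":-0.037,"ty":0.313,"tz":-0.02,"ax":0,"ay":0,"az":0,"jaw":0.045},{"tx":-0.037,"ty":0.313,"tz":-0.02,"ax":0,"ay":0,"az":0,"jaw":0.045},{"tx":-0.037,"ty":0.313,"tz":-0.02,"ax":0,"ay":0,"az":0,"jaw":0.045},{"tx":-0.037,"ty":0.313,"tz":-0.02,"ax":0,"ay":0,"az":0,"jaw":0.045}]' | tail -6; python3 - <<'E'
from h import *
shot('wrist','w16'); knob('w16',465,51,50); lids('w16',(430,540),(0,120)); print(r.get_obs()['tool_pos'])
E
```

```text
t: 32.1
tool_pos: [420.2, 52.6, 202.5]
tool_rot: [179.9, 0.0, 0.1]
force: [0.0, 0.5, 0.8]
opening: 45.0
finger_force: 0.0
knob [(463.9, 52.6, 10.7), (479.9, 58.1, 11.6)]
cap 465.1 51.1 63.5
capH [(474.1, 54.9, 32.0), (459.9, 50.1, 36.9), (482.1, 35.6, 34.1)]
50 x 465.8 y 51.2 r 13.3
50 x 482.2 y 56.5 r 13.3
20 x 465.2 y 52.5 r 31.7
20 x 472.2 y 55.2 r 33.2
20 x 457.8 y 52.5 r 38.0
20 x 470.8 y 47.5 r 39.4
20 x 466.5 y 60.2 r 39.1
20 x 461.8 y 46.5 r 36.5
[420.15522332  52.51825357 202.49977349]
```

```bash
python3 -m jog '[{"tx":0.045,"ty":0.001,"tz":0.1,"ax":0,"ay":0,"az":0,"jaw":0.045},{"tx":0.045,"ty":0.001,"tz":0.1,"ax":0,"ay":0,"az":0,"jaw":0.045},{"tx":0.045,"ty":0.001,"tz":0.13,"ax":0,"ay":0,"az":0,"jaw":0.045},{"tx":0.045,"ty":0.001,"tz":0.16,"ax":0,"ay":0,"az":0,"jaw":0.045},{"tx":0.045,"ty":0.001,"tz":0.177,"ax":0,"ay":0,"az":0,"jaw":0.045},{"tx":0.045,"ty":0.001,"tz":0.188,"ax":0,"ay":0,"az":0,"jaw":0.045},{"tx":0.045,"ty":0.001,"tz":0.188,"ax":0,"ay":0,"az":0,"jaw":0.045},{"tx":0.045,"ty":0.001,"tz":0.188,"ax":0,"ay":0,"az":0,"jaw":0.03},{"tx":0.045,"ty":0.001,"tz":0.188,"ax":0,"ay":0,"az":0,"jaw":0.016},{"tx":0.045,"ty":0.001,"tz":0.188,"ax":0,"ay":0,"az":0,"jaw":0.016},{"tx":0.045,"ty":0.001,"tz":0.188,"ax":0,"ay":0,"az":0,"jaw":0.016},{"tx":0.045,"ty":0.001,"tz":0.188,"ax":0,"ay":0,"az":0,"jaw":0.016}]' | tail -6
python3 -m jog '[{"tx":0,"ty":0,"tz":-0.02,"ax":0,"ay":0,"az":0,"jaw":0.016},{"tx":0,"ty":0,"tz":-0.05,"ax":0,"ay":0,"az":0,"jaw":0.016},{"tx":0,"ty":0,"tz":-0.08,"ax":0,"ay":0,"az":0,"jaw":0.016},{"tx":0.03,"ty":-0.01,"tz":-0.08,"ax":0,"ay":0,"az":0,"jaw":0.016},{"tx":0.07,"ty":-0.02,"tz":-0.08,"ax":0,"ay":0,"az":0,"jaw":0.016},{"tx":0.11,"ty":-0.035,"tz":-0.08,"ax":0,"ay":0,"az":0,"jaw":0.016},{"tx":0.138,"ty":-0.037,"tz":-0.08,"ax":0,"ay":0,"az":0,"jaw":0.016},{"tx":0.138,"ty":-0.037,"tz":-0.08,"ax":0,"ay":0,"az":0,"jaw":0.016},{"tx":0.138,"ty":-0.037,"tz":-0.08,"ax":0,"ay":0,"az":0,"jaw":0.016}]' | tail -6;python3 -c "
from h import *
goto([603.2,88.6,24.3],0)"
```

```text
t: 33.35
tool_pos: [465.8, 51.1, 15.9]
tool_rot: [-179.9, -0.1, 0.0]
force: [-2.0, -0.1, 8.4]
opening: 21.1
finger_force: 58.8
t: 34.25
tool_pos: [603.1, 87.5, 95.2]
tool_rot: [180.0, -0.0, 0.0]
force: [-0.7, -0.2, -0.3]
opening: 21.5
finger_force: 59.2
t [ 0.0001 -0.0011  0.0709] a [ 0.0004 -0.0003  0.0002]
```

```bash
python3 -m jog '[{"tx":0,"ty":-0.0005,"tz":0.03,"ax":0,"ay":0,"az":0,"jaw":0.016},{"tx":0,"ty":-0.0005,"tz":0.05,"ax":0,"ay":0,"az":0,"jaw":0.016},{"tx":0,"ty":-0.0005,"tz":0.06,"ax":0,"ay":0,"az":0,"jaw":0.016},{"tx":0,"ty":-0.0005,"tz":0.065,"ax":0,"ay":0,"az":0,"jaw":0.016},{"tx":0,"ty":-0.0005,"tz":0.067,"ax":0,"ay":0,"az":0,"jaw":0.016},{"tx":0,"ty":-0.0005,"tz":0.069,"ax":0,"ay":0,"az":0,"jaw":0.016},{"tx":0,"ty":-0.0005,"tz":0.069,"ax":0,"ay":0,"az":0,"jaw":0.016}]' | tail -6
```

```text
t: 34.95
tool_pos: [603.3, 88.2, 26.3]
tool_rot: [-180.0, -0.0, 0.0]
force: [0.4, 0.2, -0.6]
opening: 21.4
finger_force: 59.2
```

```bash
python3 -m jog '[{"tx":0,"ty":0,"tz":0.001,"ax":0,"ay":0,"az":0,"jaw":0.016},{"tx":0,"ty":0,"tz":0.001,"ax":0,"ay":0,"az":0,"jaw":0.03},{"tx":0,"ty":0,"tz":0.001,"ax":0,"ay":0,"az":0,"jaw":0.045},{"tx":0,"ty":0,"tz":0.001,"ax":0,"ay":0,"az":0,"jaw":0.045},{"tx":0,"ty":0,"tz":0,"ax":0,"ay":0,"az":0,"jaw":0.045},{"tx":0,"ty":0,"tz":-0.04,"ax":0,"ay":0,"az":0,"jaw":0.045},{"tx":0,"ty":0,"tz":-0.08,"ax":0,"ay":0,"az":0,"jaw":0.045},{"tx":0.03,"ty":-0.06,"tz":-0.08,"ax":0,"ay":0,"az":-0.052,"jaw":0.04},{"tx":0.061,"ty":-0.1215,"tz":-0.08,"ax":0,"ay":0,"az":-0.052,"jaw":0.04},{"tx":0.061,"ty":-0.1215,"tz":-0.08,"ax":0,"ay":0,"az":-0.052,"jaw":0.04},{"tx":0.061,"ty":-0.1215,"tz":-0.08,"ax":0,"ay":0,"az":-0.052,"jaw":0.04},{"tx":0.061,"ty":-0.1215,"tz":-0.08,"ax":0,"ay":0,"az":-0.052,"jaw":0.04}]' | tail -6
python3 - <<'E'
from h import *
goto([664.3,210,33.3],3)
E
```

```text
t: 36.15
tool_pos: [664.0, 209.9, 105.4]
tool_rot: [180.0, 0.0, 3.1]
force: [-0.2, -0.6, -0.2]
opening: 40.1
finger_force: 0.0
t [ 0.0004 -0.0001  0.0721] a [0.0008 0.0003 0.0009]
```

```bash
python3 -m jog '[{"tx":0,"ty":0,"tz":0.04,"ax":0,"ay":0,"az":0,"jaw":0.04},{"tx":0,"ty":0,"tz":0.06,"ax":0,"ay":0,"az":0,"jaw":0.04},{"tx":0,"ty":0,"tz":0.07,"ax":0,"ay":0,"az":0,"jaw":0.04},{"tx":0,"ty":0,"tz":0.0715,"ax":0,"ay":0,"az":0,"jaw":0.02},{"tx":0,"ty":0,"tz":0.0715,"ax":0,"ay":0,"az":0,"jaw":0.004},{"tx":0,"ty":0,"tz":0.0715,"ax":0,"ay":0,"az":0,"jaw":0.004},{"tx":0,"ty":0,"tz":0.0715,"ax":0,"ay":0,"az":0,"jaw":0.004},{"tx":0,"ty":0,"tz":0.0715,"ax":0,"ay":0,"az":0,"jaw":0.004}]' | tail -6
python3 -m jog '[{"tx":0,"ty":0.006,"tz":0,"ax":0,"ay":0,"az":0,"jaw":0.004},{"tx":0,"ty":0.012,"tz":0,"ax":0,"ay":0,"az":0,"jaw":0.004},{"tx":0,"ty":0.018,"tz":0,"ax":0,"ay":0,"az":0,"jaw":0.004},{"tx":0,"ty":0.023,"tz":0,"ax":0,"ay":0,"az":0,"jaw":0.004},{"tx":0,"ty":0.027,"tz":0,"ax":0,"ay":0,"az":0,"jaw":0.004},{"tx":0,"ty":0.031,"tz":0,"ax":0,"ay":0,"az":0,"jaw":0.004},{"tx":0,"ty":0.034,"tz":0,"ax":0,"ay":0,"az":0,"jaw":0.004},{"tx":0,"ty":0.034,"tz":0,"ax":0,"ay":0,"az":0,"jaw":0.004}]' | egrep 'pos|force'
python3 -m jog '[{"tx":0,"ty":0.001,"tz":0,"ax":0,"ay":0,"az":0,"jaw":0.004},{"tx":0,"ty":0.001,"tz":0,"ax":0,"ay":0,"az":0,"jaw":0.004}]' | egrep 'pos|force'
```

```text
t: 36.95
tool_pos: [664.5, 209.7, 35.2]
tool_rot: [-180.0, -0.1, 3.0]
force: [-0.8, -0.4, 5.1]
opening: 9.6
finger_force: 59.9
tool_pos: [666.3, 175.4, 35.2]
force: [-0.7, 0.8, 6.6]
finger_force: 60.1
tool_pos: [666.3, 174.8, 35.1]
force: [-1.3, 1.3, 6.3]
finger_force: 60.1
```

```bash
python3 -m jog '[{"tx":0,"ty":0.002,"tz":0,"ax":0,"ay":0,"az":0,"jaw":0.004},{"tx":0,"ty":0.004,"tz":0,"ax":0,"ay":0,"az":0,"jaw":0.004},{"tx":0,"ty":0.004,"tz":0,"ax":0,"ay":0,"az":0,"jaw":0.004}]' | egrep 'pos|force'
python3 -m jog '[{"tx":0,"ty":0.001,"tz":0,"ax":0,"ay":0,"az":0,"jaw":0.004},{"tx":0,"ty":0.0025,"tz":0,"ax":0,"ay":0,"az":0,"jaw":0.004},{"tx":0,"ty":0.0025,"tz":0,"ax":0,"ay":0,"az":0,"jaw":0.004}]' | egrep 'pos|force'
python3 -m jog '[{"tx":0,"ty":0.001,"tz":0,"ax":0,"ay":0,"az":0,"jaw":0.004},{"tx":0,"ty":0.001,"tz":0,"ax":0,"ay":0,"az":0,"jaw":0.004},{"tx":0,"ty":0.001,"tz":0,"ax":0,"ay":0,"az":0,"jaw":0.004}]' | egrep 'pos|force'
```

```text
tool_pos: [666.5, 170.7, 35.1]
force: [-0.7, 0.7, 6.5]
finger_force: 60.1
tool_pos: [666.7, 168.5, 35.1]
force: [-0.9, 2.5, 7.2]
finger_force: 60.1
tool_pos: [666.7, 167.9, 35.1]
force: [-1.0, 3.2, 7.2]
finger_force: 60.2
```

```bash
python3 -m jog '[{"tx":0,"ty":0.001,"tz":0,"ax":0,"ay":0,"az":0,"jaw":0.004},{"tx":0,"ty":0.001,"tz":0,"ax":0,"ay":0,"az":0,"jaw":0.004},{"tx":0,"ty":0.001,"tz":0,"ax":0,"ay":0,"az":0,"jaw":0.004},{"tx":0,"ty":0.001,"tz":0,"ax":0,"ay":0,"az":0,"jaw":0.004}]' | egrep 'pos|force'
python3 -m jog '[{"tx":0,"ty":-0.005,"tz":0,"ax":0,"ay":0,"az":0,"jaw":0.004},{"tx":0,"ty":-0.012,"tz":0,"ax":0,"ay":0,"az":0,"jaw":0.004},{"tx":0,"ty":-0.02,"tz":0,"ax":0,"ay":0,"az":0,"jaw":0.004},{"tx":0,"ty":-0.028,"tz":0,"ax":0,"ay":0,"az":0,"jaw":0.004},{"tx":0,"ty":-0.035,"tz":0,"ax":0,"ay":0,"az":0,"jaw":0.004},{"tx":0,"ty":-0.041,"tz":0,"ax":0,"ay":0,"az":0,"jaw":0.004},{"tx":0,"ty":-0.045,"tz":0,"ax":0,"ay":0,"az":0,"jaw":0.004},{"tx":0,"ty":-0.045,"tz":0,"ax":0,"ay":0,"az":0,"jaw":0.004}]' | egrep 'pos|force'
python3 -m jog '[{"tx":0,"ty":0.002,"tz":0,"ax":0,"ay":0,"az":0,"jaw":0.004},{"tx":0,"ty":0.002,"tz":0,"ax":0,"ay":0,"az":0,"jaw":0.04},{"tx":0,"ty":0.002,"tz":0,"ax":0,"ay":0,"az":0,"jaw":0.04},{"tx":0,"ty":0.002,"tz":0,"ax":0,"ay":0,"az":0,"jaw":0.04},{"tx":0,"ty":0.002,"tz":-0.05,"ax":0,"ay":0,"az":0,"jaw":0.045},{"tx":0,"ty":0.002,"tz":-0.1,"ax":0,"ay":0,"az":0,"jaw":0.045},{"tx":-0.126,"ty":0.121,"tz":-0.17,"ax":0,"ay":0,"az":0.052,"jaw":0.045},{"tx":-0.126,"ty":0.121,"tz":-0.17,"ax":0,"ay":0,"az":0.052,"jaw":0.045},{"tx":-0.126,"ty":0.121,"tz":-0.17,"ax":0,"ay":0,"az":0.052,"jaw":0.045},{"tx":-0.126,"ty":0.121,"tz":-0.17,"ax":0,"ay":0,"az":0.052,"jaw":0.045},{"tx":-0.126,"ty":0.121,"tz":-0.17,"ax":0,"ay":0,"az":0.052,"jaw":0.045},{"tx":-0.126,"ty":0.121,"tz":-0.17,"ax":0,"ay":0,"az":0.052,"jaw":0.045}]' | egrep 'pos|force|rot'; python3 - <<'E'
from h import *
shot('wrist','w17'); knob('w17',603,80,60); print(r.get_obs()['tool_pos'],r.get_obs()['t'])
E
```

```text
tool_pos: [666.8, 167.2, 35.2]
force: [-1.9, 3.0, 6.6]
finger_force: 60.2
tool_pos: [664.5, 211.4, 35.1]
force: [-1.1, -2.3, 6.4]
finger_force: 60.1
tool_pos: [544.5, 84.0, 204.8]
tool_rot: [-179.9, -0.0, 0.0]
force: [0.8, -0.6, 0.1]
finger_force: 0.0
knob [(580.4, 80.1, 13.9), (585.1, 43.4, 12.5), (605.4, 72.1, 13.9)]
cap 562.1 80.1 45.0
capH [(603.1, 88.9, 32.5), (559.6, 77.4, 32.5)]
[544.72011178  84.52949691 204.35639959] 41.3
```

```bash
python3 - <<'E'
from h import *
a=rect('w17',(540,680),(20,180),30,3.4,'x1'); b,_=load('w15')
b=rect('w15',(460,580),(310,420),16,2.2,'x2')
b=cv2.copyMakeBorder(b,0,a.shape[0]-b.shape[0],0,0,cv2.BORDER_CONSTANT); cv2.imwrite('pics/c17.png',np.hstack([a,b])); print(np.hstack([a,b]).shape)
E
```

```text
(476, 786, 3)
```

View pics/c17.png

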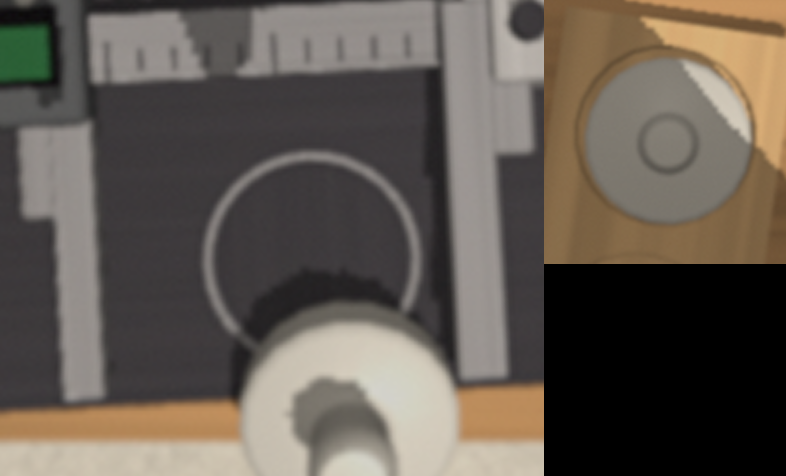

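The wide pocket holds lid A flat and inside the ring. Lid B has been knocked about 5 cm towards the robot, so it now overhangs the near edge of the plate, with its cap centre near (350,425). I'll look from directly above it, then pick it up and gauge it again.

```bash
python3 -m jog '[{"tx":-0.035,"ty":0.006,"tz":0,"ax":0,"ay":0,"az":0,"jaw":0.045},{"tx":-0.055,"ty":0.006,"tz":0,"ax":0,"ay":0,"az":0,"jaw":0.045},{"tx":-0.055,"ty":0.006,"tz":0,"ax":0,"ay":0,"az":0,"jaw":0.045},{"tx":-0.055,"ty":0.006,"tz":0,"ax":0,"ay":0,"az":0,"jaw":0.045}]' | egrep 'pos|force|rot'; python3 - <<'E'
from h import *
im,c=shot('wrist','w18'); im2,c2=shot('scene','s18')
a=rect('w18',(500,620),(20,140),30,3.6,'x3')
u,v=proj(c2,[[555,78,30]])[0].astype(int); b=cv2.resize(im2[v-35:v+35,u-35:u+35],(350,350),interpolation=cv2.INTER_CUBIC)
b=cv2.copyMakeBorder(b,0,a.shape[0]-350,0,0,cv2.BORDER_CONSTANT); cv2.imwrite('pics/c18.png',np.hstack([a,b])); print(c[2],c2[2])
for z in(30,40,50,60): knob('w18',555,78,z) 
E
```

```text
tool_pos: [489.9, 78.7, 204.2]
tool_rot: [180.0, -0.0, 0.1]
force: [0.5, 0.6, 0.4]
finger_force: 0.0
[561.75871462  78.69440889 368.47639902] [1280.30223167  279.40630209  580.01106969]
knob [(545.1, 76.4, 13.3), (571.4, 64.4, 11.6), (592.9, 101.1, 13.9)]
cap 536.7 78.1 52.1
capH [(555.9, 75.1, 37.7), (540.6, 95.6, 34.0)]
knob [(545.9, 76.6, 12.9), (571.1, 116.4, 12.2), (581.4, 41.6, 13.2)]
cap 536.2 78.1 51.9
capH [(553.9, 77.1, 34.4), (537.1, 96.4, 36.3)]
knob [(546.9, 76.6, 13.0), (570.9, 116.1, 12.8), (591.1, 102.6, 13.6)]
cap 536.1 78.1 51.8
capH [(557.1, 77.4, 33.9)]
knob [(546.6, 76.9, 12.1), (570.4, 114.4, 12.1), (590.4, 101.4, 13.6)]
cap 536.1 78.1 51.8
capH [(556.9, 77.4, 33.3), (599.4, 80.4, 35.8)]
```

View pics/c18.png

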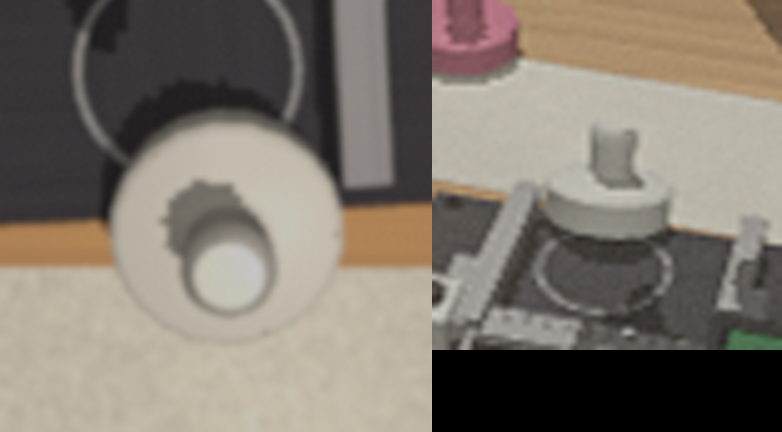

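The lid leans about 17–18° towards the robot: its cap is centred at (227,227) and its knob top at (228,278), world (546.6,76.8). I'll tilt the tool to match, grasp it, and right it in the air.

```bash
python3 -m jog '[{"tx":0.049,"ty":0.002,"tz":0.122,"ax":0,"ay":0.305,"az":0,"jaw":0.045},{"tx":0.049,"ty":0.002,"tz":0.122,"ax":0,"ay":0.305,"az":0,"jaw":0.045},{"tx":0.049,"ty":0.002,"tz":0.122,"ax":0,"ay":0.305,"az":0,"jaw":0.045},{"tx":0.049,"ty":0.002,"tz":0.122,"ax":0,"ay":0.305,"az":0,"jaw":0.045},{"tx":0.049,"ty":0.002,"tz":0.122,"ax":0,"ay":0.305,"az":0,"jaw":0.045},{"tx":0.049,"ty":0.002,"tz":0.122,"ax":0,"ay":0.305,"az":0,"jaw":0.045}]' | egrep 'pos|force|rot'; python3 -c "
from h import *
goto([557.1,76.8,26])"
```

```text
tool_pos: [539.6, 75.6, 84.2]
tool_rot: [-180.0, -17.5, -0.0]
force: [0.5, -0.2, 0.5]
finger_force: 0.0
t [-0.0008 -0.0012  0.0607] a [0. 0. 0.]
```

```bash
python3 -m jog '[{"tx":-0.001,"ty":-0.001,"tz":0.025,"ax":0,"ay":0,"az":0,"jaw":0.045},{"tx":-0.001,"ty":-0.001,"tz":0.042,"ax":0,"ay":0,"az":0,"jaw":0.045},{"tx":-0.001,"ty":-0.001,"tz":0.053,"ax":0,"ay":0,"az":0,"jaw":0.045},{"tx":-0.001,"ty":-0.001,"tz":0.059,"ax":0,"ay":0,"az":0,"jaw":0.045},{"tx":-0.001,"ty":-0.001,"tz":0.059,"ax":0,"ay":0,"az":0,"jaw":0.045}]' | egrep 'pos|force'; python3 -m jog '[{"tx":0,"ty":0,"tz":0,"ax":0,"ay":0,"az":0,"jaw":0.03},{"tx":0,"ty":0,"tz":0,"ax":0,"ay":0,"az":0,"jaw":0.016},{"tx":0,"ty":0,"tz":0,"ax":0,"ay":0,"az":0,"jaw":0.016},{"tx":0,"ty":0,"tz":0,"ax":0,"ay":0,"az":0,"jaw":0.016},{"tx":0,"ty":0,"tz":0,"ax":0,"ay":0,"az":0,"jaw":0.016}]' | tail -5
```

```text
tool_pos: [556.1, 77.1, 26.7]
force: [-0.2, -0.3, -0.4]
finger_force: 0.0
tool_pos: [555.8, 77.1, 26.9]
tool_rot: [-179.9, -17.6, 0.0]
force: [-3.9, 0.5, 11.1]
opening: 20.8
finger_force: 58.3
```

```bash
python3 -m jog '[{"tx":0.006,"ty":0,"tz":-0.019,"ax":0,"ay":0,"az":0,"jaw":0.016},{"tx":0.015,"ty":0,"tz":-0.0477,"ax":0,"ay":0,"az":0,"jaw":0.016},{"tx":0.027,"ty":0,"tz":-0.0859,"ax":0,"ay":0,"az":0,"jaw":0.016},{"tx":0.027,"ty":0,"tz":-0.0859,"ax":0,"ay":0,"az":0,"jaw":0.016}]' | tail -5
python3 -m jog '[{"tx":0,"ty":0,"tz":0,"ax":0,"ay":-0.12,"az":0,"jaw":0.016},{"tx":0,"ty":0,"tz":0,"ax":0,"ay":-0.24,"az":0,"jaw":0.016},{"tx":0,"ty":0,"tz":0,"ax":0,"ay":-0.306,"az":0,"jaw":0.016},{"tx":0,"ty":0,"tz":0,"ax":0,"ay":-0.306,"az":0,"jaw":0.016},{"tx":0,"ty":0,"tz":0,"ax":0,"ay":-0.306,"az":0,"jaw":0.016}]' | tail -5; python3 - <<'E'
from h import *
goto([603.2,88.6,26],0)
im,c=shot('wrist','w19')
# apparent cap/knob in hand: rim should be flat at z = TCP-15; check cap circle centre vs TCP axis
R,p,_=tool(); knob('w19',p[0],p[1],p[2]+34); im,c=shot('wrist','w19'); print(p)
E
```

```text
tool_pos: [557.0, 77.6, 120.2]
tool_rot: [-179.9, -17.8, 0.0]
force: [1.2, 0.7, -2.5]
opening: 20.9
finger_force: 59.0
tool_pos: [554.9, 76.4, 115.4]
tool_rot: [180.0, -0.0, -0.0]
force: [-0.5, 0.9, -0.9]
opening: 21.0
finger_force: 59.0
t [ 0.0483 -0.0123  0.0894] a [ 0.0005 -0.     -0.0002]
knob [(556.4, 76.2, 10.1), (583.4, 81.4, 13.0), (538.7, 97.9, 12.8)]
cap 556.1 76.7 56.2
capH [(555.7, 76.4, 31.7), (525.2, 76.4, 35.3), (543.2, 56.9, 32.7)]
[554.57193606  76.56489376 115.49867194]
```

```bash
python3 -m jog '[{"tx":0.03,"ty":-0.008,"tz":0,"ax":0,"ay":0,"az":0,"jaw":0.016},{"tx":0.0475,"ty":-0.012,"tz":0.02,"ax":0,"ay":0,"az":0,"jaw":0.016},{"tx":0.0475,"ty":-0.012,"tz":0.045,"ax":0,"ay":0,"az":0,"jaw":0.016},{"tx":0.0475,"ty":-0.012,"tz":0.065,"ax":0,"ay":0,"az":0,"jaw":0.016},{"tx":0.0475,"ty":-0.012,"tz":0.078,"ax":0,"ay":0,"az":0,"jaw":0.016},{"tx":0.0475,"ty":-0.012,"tz":0.084,"ax":0,"ay":0,"az":0,"jaw":0.016},{"tx":0.0475,"ty":-0.012,"tz":0.086,"ax":0,"ay":0,"az":0,"jaw":0.016},{"tx":0.0475,"ty":-0.012,"tz":0.086,"ax":0,"ay":0,"az":0,"jaw":0.016}]' | tail -5; python3 -m jog '[{"tx":0,"ty":0,"tz":0.001,"ax":0,"ay":0,"az":0,"jaw":0.016},{"tx":0,"ty":0,"tz":0.002,"ax":0,"ay":0,"az":0,"jaw":0.016},{"tx":0,"ty":0,"tz":0.002,"ax":0,"ay":0,"az":0,"jaw":0.016}]' | tail -5
```

```text
tool_pos: [602.9, 88.8, 30.3]
tool_rot: [-180.0, 0.0, 0.0]
force: [-0.1, 0.3, -1.1]
opening: 20.8
finger_force: 59.1
tool_pos: [602.9, 89.1, 28.4]
tool_rot: [-180.0, 0.0, 0.0]
force: [-1.7, 1.6, 5.2]
opening: 20.5
finger_force: 59.8
```

```bash
python3 -m jog '[{"tx":0,"ty":0,"tz":0,"ax":0,"ay":0,"az":0,"jaw":0.025},{"tx":0,"ty":0,"tz":0,"ax":0,"ay":0,"az":0,"jaw":0.035},{"tx":0,"ty":0,"tz":0,"ax":0,"ay":0,"az":0,"jaw":0.045},{"tx":0,"ty":0,"tz":0,"ax":0,"ay":0,"az":0,"jaw":0.045},{"tx":0,"ty":0,"tz":0,"ax":0,"ay":0,"az":0,"jaw":0.045},{"tx":0,"ty":0,"tz":-0.05,"ax":0,"ay":0,"az":0,"jaw":0.045},{"tx":0,"ty":0,"tz":-0.1,"ax":0,"ay":0,"az":0,"jaw":0.045},{"tx":-0.03,"ty":0,"tz":-0.15,"ax":0,"ay":0,"az":0,"jaw":0.045},{"tx":-0.059,"ty":0,"tz":-0.177,"ax":0,"ay":0,"az":0,"jaw":0.045},{"tx":-0.059,"ty":0,"tz":-0.177,"ax":0,"ay":0,"az":0,"jaw":0.045},{"tx":-0.059,"ty":0,"tz":-0.177,"ax":0,"ay":0,"az":0,"jaw":0.045}]' | tail -5;  python3 - <<'E'
from h import *
im,c=shot('wrist','w20'); knob('w20',603,88.8,60); goto([664.3,210,105],3)
E
```

```text
tool_pos: [543.8, 89.5, 205.4]
tool_rot: [-179.9, -0.0, 0.1]
force: [1.1, 0.8, -0.3]
opening: 44.9
finger_force: 0.0
knob [(601.4, 88.7, 12.0), (620.6, 95.9, 11.6), (601.1, 106.2, 12.5)]
cap 601.3 88.5 33.0
capH [(601.4, 88.7, 32.2), (600.6, 64.4, 35.2)]
t [ 0.1207 -0.1205  0.0994] a [-0.0004  0.0009 -0.0512]
```

```bash
python3 -m jog '[{"tx":0.12,"ty":-0.12,"tz":0.02,"ax":0,"ay":0,"az":-0.052,"jaw":0.04},{"tx":0.12,"ty":-0.12,"tz":0.05,"ax":0,"ay":0,"az":-0.052,"jaw":0.04},{"tx":0.12,"ty":-0.12,"tz":0.08,"ax":0,"ay":0,"az":-0.052,"jaw":0.04},{"tx":0.12,"ty":-0.12,"tz":0.1,"ax":0,"ay":0,"az":-0.052,"jaw":0.04},{"tx":0.12,"ty":-0.12,"tz":0.1,"ax":0,"ay":0,"az":-0.052,"jaw":0.04},{"tx":0.12,"ty":-0.12,"tz":0.1,"ax":0,"ay":0,"az":-0.052,"jaw":0.04}]' | egrep 'pos'
python3 -m jog '[{"tx":0,"ty":0,"tz":0.04,"ax":0,"ay":0,"az":0,"jaw":0.04},{"tx":0,"ty":0,"tz":0.06,"ax":0,"ay":0,"az":0,"jaw":0.04},{"tx":0,"ty":0,"tz":0.07,"ax":0,"ay":0,"az":0,"jaw":0.04},{"tx":0,"ty":0,"tz":0.0715,"ax":0,"ay":0,"az":0,"jaw":0.02},{"tx":0,"ty":0,"tz":0.0715,"ax":0,"ay":0,"az":0,"jaw":0.004},{"tx":0,"ty":0,"tz":0.0715,"ax":0,"ay":0,"az":0,"jaw":0.004},{"tx":0,"ty":0,"tz":0.0715,"ax":0,"ay":0,"az":0,"jaw":0.004},{"tx":0,"ty":0,"tz":0.0715,"ax":0,"ay":0,"az":0,"jaw":0.004}]' | egrep 'pos|force|open'
python3 -m jog '[{"tx":0,"ty":0.006,"tz":0,"ax":0,"ay":0,"az":0,"jaw":0.004},{"tx":0,"ty":0.012,"tz":0,"ax":0,"ay":0,"az":0,"jaw":0.004},{"tx":0,"ty":0.018,"tz":0,"ax":0,"ay":0,"az":0,"jaw":0.004},{"tx":0,"ty":0.024,"tz":0,"ax":0,"ay":0,"az":0,"jaw":0.004},{"tx":0,"ty":0.029,"tz":0,"ax":0,"ay":0,"az":0,"jaw":0.004},{"tx":0,"ty":0.033,"tz":0,"ax":0,"ay":0,"az":0,"jaw":0.004},{"tx":0,"ty":0.036,"tz":0,"ax":0,"ay":0,"az":0,"jaw":0.004},{"tx":0,"ty":0.038,"tz":0,"ax":0,"ay":0,"az":0,"jaw":0.004},{"tx":0,"ty":0.04,"tz":0,"ax":0,"ay":0,"az":0,"jaw":0.004},{"tx":0,"ty":0.041,"tz":0,"ax":0,"ay":0,"az":0,"jaw":0.004},{"tx":0,"ty":0.041,"tz":0,"ax":0,"ay":0,"az":0,"jaw":0.004}]' | egrep 'pos|force|open'
```

```text
tool_pos: [663.2, 207.8, 101.2]
tool_pos: [664.2, 209.0, 34.3]
force: [-2.4, 0.9, 8.2]
opening: 9.6
finger_force: 60.7
tool_pos: [666.3, 168.2, 34.3]
force: [-2.2, 1.9, 8.0]
opening: 10.0
finger_force: 60.8
```

```bash
python3 -m jog '[{"tx":0,"ty":0.001,"tz":0,"ax":0,"ay":0,"az":0,"jaw":0.004},{"tx":0,"ty":0.001,"tz":0,"ax":0,"ay":0,"az":0,"jaw":0.004},{"tx":0,"ty":0.001,"tz":0,"ax":0,"ay":0,"az":0,"jaw":0.004}]' | egrep 'pos|force'; python3 -m jog '[{"tx":0,"ty":0.001,"tz":0,"ax":0,"ay":0,"az":0,"jaw":0.004},{"tx":0,"ty":0.001,"tz":0,"ax":0,"ay":0,"az":0,"jaw":0.004},{"tx":0,"ty":0.001,"tz":0,"ax":0,"ay":0,"az":0,"jaw":0.004}]' | egrep 'pos|force'
python3 - <<'E'
from h import *
im,c=shot('wrist','w21'); knob('w21',602,80,60); print(r.get_obs()['force'])
E
```

```text
tool_pos: [666.3, 167.6, 34.3]
force: [-2.2, 2.8, 7.6]
finger_force: 60.8
tool_pos: [666.4, 166.9, 34.3]
force: [-2.7, 4.2, 8.4]
finger_force: 60.8
cap 622.5 78.0 32.9
capH [(603.9, 81.9, 32.5), (610.1, 96.6, 36.6)]
[-2.13587682  4.09862688  8.01782696]
```

Second gauging: about 66 mm at 4 N. I'll open the jaw and pick the lid.

```bash
python3 -m jog '[{"tx":0,"ty":-0.005,"tz":0,"ax":0,"ay":0,"az":0,"jaw":0.004},{"tx":0,"ty":-0.012,"tz":0,"ax":0,"ay":0,"az":0,"jaw":0.004},{"tx":0,"ty":-0.02,"tz":0,"ax":0,"ay":0,"az":0,"jaw":0.004},{"tx":0,"ty":-0.028,"tz":0,"ax":0,"ay":0,"az":0,"jaw":0.004},{"tx":0,"ty":-0.035,"tz":0,"ax":0,"ay":0,"az":0,"jaw":0.004},{"tx":0,"ty":-0.041,"tz":0,"ax":0,"ay":0,"az":0,"jaw":0.004},{"tx":0,"ty":-0.0455,"tz":0,"ax":0,"ay":0,"az":0,"jaw":0.004},{"tx":0,"ty":-0.0455,"tz":0,"ax":0,"ay":0,"az":0,"jaw":0.004}]' | egrep 'pos|force'
python3 -m jog '[{"tx":0,"ty":0.002,"tz":0,"ax":0,"ay":0,"az":0,"jaw":0.004},{"tx":0,"ty":0.002,"tz":0,"ax":0,"ay":0,"az":0,"jaw":0.04},{"tx":0,"ty":0.002,"tz":0,"ax":0,"ay":0,"az":0,"jaw":0.04},{"tx":0,"ty":0.002,"tz":0,"ax":0,"ay":0,"az":0,"jaw":0.04},{"tx":0,"ty":0.002,"tz":-0.05,"ax":0,"ay":0,"az":0,"jaw":0.045},{"tx":0,"ty":0.002,"tz":-0.1,"ax":0,"ay":0,"az":0,"jaw":0.045},{"tx":-0.126,"ty":0.121,"tz":-0.17,"ax":0,"ay":0,"az":0.052,"jaw":0.045},{"tx":-0.126,"ty":0.121,"tz":-0.17,"ax":0,"ay":0,"az":0.052,"jaw":0.045},{"tx":-0.126,"ty":0.121,"tz":-0.17,"ax":0,"ay":0,"az":0.052,"jaw":0.045},{"tx":-0.126,"ty":0.121,"tz":-0.17,"ax":0,"ay":0,"az":0.052,"jaw":0.045},{"tx":-0.126,"ty":0.121,"tz":-0.17,"ax":0,"ay":0,"az":0.052,"jaw":0.045},{"tx":-0.126,"ty":0.121,"tz":-0.17,"ax":0,"ay":0,"az":0.052,"jaw":0.045}]' | egrep 'pos|force|rot'; python3 - <<'E'
from h import *
shot('wrist','w22'); knob('w22',602,80,60); goto([602,79.5,25.5],0)
E
```

```text
tool_pos: [664.0, 211.6, 34.2]
force: [-1.1, -2.5, 7.9]
finger_force: 60.8
tool_pos: [544.1, 84.2, 203.8]
tool_rot: [-179.9, 0.0, 0.0]
force: [0.5, 1.2, -0.9]
finger_force: 0.0
knob [(601.9, 79.4, 12.1), (617.6, 87.1, 10.2), (598.4, 102.6, 13.6)]
cap 608.1 68.8 51.4
capH [(601.9, 80.1, 32.8), (597.4, 99.9, 34.1), (615.9, 64.6, 32.2)]
t [0.0578 0.0053 0.1778] a [-0.0005  0.0007  0.0012]
```

Lid at (601.9,79.5), bearing on the fixed jaw as expected.

```bash
python3 -m jog '[{"tx":0.058,"ty":0.005,"tz":0.1,"ax":0,"ay":0,"az":0,"jaw":0.045},{"tx":0.058,"ty":0.005,"tz":0.1,"ax":0,"ay":0,"az":0,"jaw":0.045},{"tx":0.058,"ty":0.005,"tz":0.13,"ax":0,"ay":0,"az":0,"jaw":0.045},{"tx":0.058,"ty":0.005,"tz":0.16,"ax":0,"ay":0,"az":0,"jaw":0.045},{"tx":0.058,"ty":0.005,"tz":0.172,"ax":0,"ay":0,"az":0,"jaw":0.045},{"tx":0.058,"ty":0.005,"tz":0.1785,"ax":0,"ay":0,"az":0,"jaw":0.045},{"tx":0.058,"ty":0.005,"tz":0.1785,"ax":0,"ay":0,"az":0,"jaw":0.045},{"tx":0.058,"ty":0.005,"tz":0.1785,"ax":0,"ay":0,"az":0,"jaw":0.03},{"tx":0.058,"ty":0.005,"tz":0.1785,"ax":0,"ay":0,"az":0,"jaw":0.016},{"tx":0.058,"ty":0.005,"tz":0.1785,"ax":0,"ay":0,"az":0,"jaw":0.016},{"tx":0.058,"ty":0.005,"tz":0.1785,"ax":0,"ay":0,"az":0,"jaw":0.016},{"tx":0.058,"ty":0.005,"tz":0.1785,"ax":0,"ay":0,"az":0,"jaw":0.016}]' | tail -6
python3 -m jog '[{"tx":0,"ty":0,"tz":-0.02,"ax":0,"ay":0,"az":0,"jaw":0.016},{"tx":0,"ty":0,"tz":-0.05,"ax":0,"ay":0,"az":0,"jaw":0.016},{"tx":0,"ty":0,"tz":-0.09,"ax":0,"ay":0,"az":0,"jaw":0.016},{"tx":0,"ty":0,"tz":-0.13,"ax":0,"ay":0,"az":0,"jaw":0.016},{"tx":0,"ty":0,"tz":-0.13,"ax":0,"ay":0,"az":0,"jaw":0.016},{"tx":0,"ty":0,"tz":-0.13,"ax":0,"ay":0,"az":0,"jaw":0.016}]' | tail -6; python3 -c "
from h import *
goto([501.5,-354,100],0)"
```

```text
t: 53.05
tool_pos: [602.8, 79.9, 26.5]
tool_rot: [-179.9, -0.1, 0.1]
force: [-2.3, 2.6, 8.2]
opening: 21.0
finger_force: 58.4
t: 53.65
tool_pos: [602.5, 79.4, 156.0]
tool_rot: [-179.9, -0.1, 0.0]
force: [0.6, -0.0, -1.7]
opening: 20.8
finger_force: 59.4
t [-0.1014  0.4333  0.0553] a [-0.0014 -0.0012  0.0008]
```

```bash
python3 -m jog '[{"tx":-0.101,"ty":0.433,"tz":0,"ax":0,"ay":0,"az":0,"jaw":0.016},{"tx":-0.101,"ty":0.433,"tz":0,"ax":0,"ay":0,"az":0,"jaw":0.016},{"tx":-0.101,"ty":0.433,"tz":0,"ax":0,"ay":0,"az":0,"jaw":0.016},{"tx":-0.101,"ty":0.433,"tz":0,"ax":0,"ay":0,"az":0,"jaw":0.016},{"tx":-0.101,"ty":0.433,"tz":0,"ax":0,"ay":0,"az":0,"jaw":0.016},{"tx":-0.101,"ty":0.433,"tz":0,"ax":0,"ay":0,"az":0,"jaw":0.016},{"tx":-0.101,"ty":0.433,"tz":0,"ax":0,"ay":0,"az":0,"jaw":0.016},{"tx":-0.101,"ty":0.433,"tz":0,"ax":0,"ay":0,"az":0,"jaw":0.016},{"tx":-0.101,"ty":0.433,"tz":0.02,"ax":0,"ay":0,"az":0,"jaw":0.016},{"tx":-0.101,"ty":0.433,"tz":0.05,"ax":0,"ay":0,"az":0,"jaw":0.016},{"tx":-0.101,"ty":0.433,"tz":0.08,"ax":0,"ay":0,"az":0,"jaw":0.016},{"tx":-0.101,"ty":0.433,"tz":0.09,"ax":0,"ay":0,"az":0,"jaw":0.016},{"tx":-0.101,"ty":0.433,"tz":0.09,"ax":0,"ay":0,"az":0,"jaw":0.016},{"tx":-0.101,"ty":0.433,"tz":0.09,"ax":0,"ay":0,"az":0,"jaw":0.016}]' | tail -6; python3 -c "
from h import *
goto([501.5,-354,24.5],0)"
```

```text
t: 55.05
tool_pos: [501.5, -354.3, 65.8]
tool_rot: [180.0, 0.0, 0.0]
force: [0.4, 0.5, -1.0]
opening: 21.1
finger_force: 59.5
t [ 0.     -0.0003  0.0413] a [0.0006 0.0005 0.0007]
```

```bash
python3 -m jog '[{"tx":0,"ty":0,"tz":0.02,"ax":0,"ay":0,"az":0,"jaw":0.016},{"tx":0,"ty":0,"tz":0.028,"ax":0,"ay":0,"az":0,"jaw":0.016},{"tx":0,"ty":0,"tz":0.032,"ax":0,"ay":0,"az":0,"jaw":0.016},{"tx":0,"ty":0,"tz":0.034,"ax":0,"ay":0,"az":0,"jaw":0.016},{"tx":0,"ty":0,"tz":0.034,"ax":0,"ay":0,"az":0,"jaw":0.016}]' | egrep 'pos|^force';python3 -m jog '[{"tx":0,"ty":0,"tz":0.002,"ax":0,"ay":0,"az":0,"jaw":0.016},{"tx":0,"ty":0,"tz":0.004,"ax":0,"ay":0,"az":0,"jaw":0.016},{"tx":0,"ty":0,"tz":0.006,"ax":0,"ay":0,"az":0,"jaw":0.016},{"tx":0,"ty":0,"tz":0.007,"ax":0,"ay":0,"az":0,"jaw":0.016},{"tx":0,"ty":0,"tz":0.007,"ax":0,"ay":0,"az":0,"jaw":0.016}]' | egrep 'pos|^force'
```

```text
tool_pos: [501.3, -354.3, 31.3]
force: [0.3, -0.0, -0.2]
tool_pos: [501.1, -354.4, 24.4]
force: [-3.7, 2.5, 10.5]
```

```bash
python3 -m jog '[{"tx":0,"ty":0,"tz":-0.001,"ax":0,"ay":0,"az":0,"jaw":0.02},{"tx":0,"ty":0,"tz":-0.001,"ax":0,"ay":0,"az":0,"jaw":0.03},{"tx":0,"ty":0,"tz":-0.001,"ax":0,"ay":0,"az":0,"jaw":0.045},{"tx":0,"ty":0,"tz":-0.001,"ax":0,"ay":0,"az":0,"jaw":0.045},{"tx":0,"ty":0,"tz":-0.05,"ax":0,"ay":0,"az":0,"jaw":0.045},{"tx":-0.03,"ty":0,"tz":-0.09,"ax":0,"ay":0,"az":0,"jaw":0.045},{"tx":-0.06,"ty":0,"tz":-0.14,"ax":0,"ay":0,"az":0,"jaw":0.045},{"tx":-0.06,"ty":0,"tz":-0.18,"ax":0,"ay":0,"az":0,"jaw":0.045},{"tx":-0.06,"ty":0,"tz":-0.18,"ax":0,"ay":0,"az":0,"jaw":0.045},{"tx":-0.06,"ty":0,"tz":-0.18,"ax":0,"ay":0,"az":0,"jaw":0.045}]' | egrep 'pos|force'; python3 - <<'E'
from h import *
shot('wrist','w23'); knob('w23',501,-354,58); goto([664.3,210,150],3)
# colour check: compare brightness inside cap circle
o=rect('w23',(440,560),(-420,-290),28,3,'x5'); g=cv2.cvtColor(o,cv2.COLOR_BGR2HSV); m=(g[...,1]<50).astype(np.uint8)*255
k=max(cv2.findContours(m,0,1)[0],key=cv2.contourArea); (u,v),q=cv2.minEnclosingCircle(k); print(560-v/3,-290-u/3,q/3,cv2.contourArea(k)/9)
E
```

```text
tool_pos: [441.8, -354.1, 204.7]
force: [0.6, 0.5, 0.1]
finger_force: 0.0
knob [(500.6, -354.9, 12.4), (517.6, -358.1, 13.6), (509.6, -372.9, 10.8)]
cap 500.0 -355.1 31.8
capH [(500.4, -354.9, 32.2)]
t [ 0.2234 -0.5635  0.0536] a [-0.0004  0.0008 -0.0515]
500.1905873616536 -355.01393127441406 32.635108947753906 3249.5
```

Lid B is level and centred in the narrow pocket: its cap is at (500.2,-355) and its knob at (500.6,-355). Now I'll shut the caliper.

```bash
python3 -m jog '[{"tx":0.222,"ty":-0.564,"tz":0,"ax":0,"ay":0,"az":-0.052,"jaw":0.04},{"tx":0.222,"ty":-0.564,"tz":0,"ax":0,"ay":0,"az":-0.052,"jaw":0.04},{"tx":0.222,"ty":-0.564,"tz":0,"ax":0,"ay":0,"az":-0.052,"jaw":0.04},{"tx":0.222,"ty":-0.564,"tz":0,"ax":0,"ay":0,"az":-0.052,"jaw":0.04},{"tx":0.222,"ty":-0.564,"tz":0,"ax":0,"ay":0,"az":-0.052,"jaw":0.04},{"tx":0.222,"ty":-0.564,"tz":0,"ax":0,"ay":0,"az":-0.052,"jaw":0.04},{"tx":0.222,"ty":-0.564,"tz":0,"ax":0,"ay":0,"az":-0.052,"jaw":0.04},{"tx":0.222,"ty":-0.564,"tz":0,"ax":0,"ay":0,"az":-0.052,"jaw":0.04},{"tx":0.222,"ty":-0.564,"tz":0,"ax":0,"ay":0,"az":-0.052,"jaw":0.04},{"tx":0.222,"ty":-0.564,"tz":0,"ax":0,"ay":0,"az":-0.052,"jaw":0.04},{"tx":0.222,"ty":-0.564,"tz":0,"ax":0,"ay":0,"az":-0.052,"jaw":0.04},{"tx":0.222,"ty":-0.564,"tz":0,"ax":0,"ay":0,"az":-0.052,"jaw":0.04},{"tx":0.222,"ty":-0.564,"tz":0.03,"ax":0,"ay":0,"az":-0.052,"jaw":0.04},{"tx":0.222,"ty":-0.564,"tz":0.06,"ax":0,"ay":0,"az":-0.052,"jaw":0.04},{"tx":0.222,"ty":-0.564,"tz":0.09,"ax":0,"ay":0,"az":-0.052,"jaw":0.04},{"tx":0.222,"ty":-0.564,"tz":0.1,"ax":0,"ay":0,"az":-0.052,"jaw":0.04},{"tx":0.222,"ty":-0.564,"tz":0.1,"ax":0,"ay":0,"az":-0.052,"jaw":0.04}]' | tail -6; python3 -c "
from h import *
goto([664.3,210,33.5],3)"
```

```text
t: 58.8
tool_pos: [662.0, 209.5, 101.5]
tool_rot: [179.9, 0.2, 3.0]
force: [0.1, -0.3, -0.2]
opening: 40.2
finger_force: 0.0
t [ 0.0026 -0.0005  0.068 ] a [ 0.0014  0.0043 -0.0003]
```

```bash
python3 -m jog '[{"tx":0.001,"ty":0,"tz":0.04,"ax":0,"ay":0,"az":0,"jaw":0.04},{"tx":0.001,"ty":0,"tz":0.06,"ax":0,"ay":0,"az":0,"jaw":0.04},{"tx":0.001,"ty":0,"tz":0.0675,"ax":0,"ay":0,"az":0,"jaw":0.04},{"tx":0.001,"ty":0,"tz":0.0675,"ax":0,"ay":0,"az":0,"jaw":0.02},{"tx":0.001,"ty":0,"tz":0.0675,"ax":0,"ay":0,"az":0,"jaw":0.004},{"tx":0.001,"ty":0,"tz":0.0675,"ax":0,"ay":0,"az":0,"jaw":0.004},{"tx":0.001,"ty":0,"tz":0.0675,"ax":0,"ay":0,"az":0,"jaw":0.004},{"tx":0.001,"ty":0,"tz":0.0675,"ax":0,"ay":0,"az":0,"jaw":0.004}]' | egrep 'pos|force|open'
python3 -m jog '[{"tx":0,"ty":0.006,"tz":0,"ax":0,"ay":0,"az":0,"jaw":0.004},{"tx":0,"ty":0.014,"tz":0,"ax":0,"ay":0,"az":0,"jaw":0.004},{"tx":0,"ty":0.022,"tz":0,"ax":0,"ay":0,"az":0,"jaw":0.004},{"tx":0,"ty":0.03,"tz":0,"ax":0,"ay":0,"az":0,"jaw":0.004},{"tx":0,"ty":0.038,"tz":0,"ax":0,"ay":0,"az":0,"jaw":0.004},{"tx":0,"ty":0.046,"tz":0,"ax":0,"ay":0,"az":0,"jaw":0.004},{"tx":0,"ty":0.054,"tz":0,"ax":0,"ay":0,"az":0,"jaw":0.004},{"tx":0,"ty":0.062,"tz":0,"ax":0,"ay":0,"az":0,"jaw":0.004},{"tx":0,"ty":0.07,"tz":0,"ax":0,"ay":0,"az":0,"jaw":0.004},{"tx":0,"ty":0.078,"tz":0,"ax":0,"ay":0,"az":0,"jaw":0.004},{"tx":0,"ty":0.086,"tz":0,"ax":0,"ay":0,"az":0,"jaw":0.004},{"tx":0,"ty":0.093,"tz":0,"ax":0,"ay":0,"az":0,"jaw":0.004},{"tx":0,"ty":0.099,"tz":0,"ax":0,"ay":0,"az":0,"jaw":0.004},{"tx":0,"ty":0.103,"tz":0,"ax":0,"ay":0,"az":0,"jaw":0.004},{"tx":0,"ty":0.1055,"tz":0,"ax":0,"ay":0,"az":0,"jaw":0.004},{"tx":0,"ty":0.1055,"tz":0,"ax":0,"ay":0,"az":0,"jaw":0.004},{"tx":0,"ty":0.1055,"tz":0,"ax":0,"ay":0,"az":0,"jaw":0.004}]' | egrep 'pos|force|open'; python3 -m jog '[{"tx":0,"ty":0.0015,"tz":0,"ax":0,"ay":0,"az":0,"jaw":0.004},{"tx":0,"ty":0.003,"tz":0,"ax":0,"ay":0,"az":0,"jaw":0.004},{"tx":0,"ty":0.003,"tz":0,"ax":0,"ay":0,"az":0,"jaw":0.004}]' | egrep 'pos|force'
```

```text
tool_pos: [664.8, 210.0, 37.6]
force: [-0.7, -0.9, 8.0]
opening: 8.9
finger_force: 59.4
tool_pos: [670.2, 104.7, 37.5]
force: [-2.7, 1.1, 9.1]
opening: 9.4
finger_force: 59.5
tool_pos: [670.3, 102.1, 37.6]
force: [-1.7, 2.4, 9.5]
finger_force: 59.5
```

```bash
python3 -m jog '[{"tx":0,"ty":0.0015,"tz":0,"ax":0,"ay":0,"az":0,"jaw":0.004},{"tx":0,"ty":0.0015,"tz":0,"ax":0,"ay":0,"az":0,"jaw":0.004},{"tx":0,"ty":0.0015,"tz":0,"ax":0,"ay":0,"az":0,"jaw":0.004}]' | egrep 'pos|force'; python3 -m jog '[{"tx":0,"ty":-0.0035,"tz":0,"ax":0,"ay":0,"az":0,"jaw":0.004},{"tx":0,"ty":-0.0035,"tz":0,"ax":0,"ay":0,"az":0,"jaw":0.03},{"tx":0,"ty":-0.0035,"tz":0,"ax":0,"ay":0,"az":0,"jaw":0.04},{"tx":0,"ty":-0.0035,"tz":0,"ax":0,"ay":0,"az":0,"jaw":0.04},{"tx":0,"ty":-0.0035,"tz":-0.05,"ax":0,"ay":0,"az":0,"jaw":0.04},{"tx":0,"ty":-0.0035,"tz":-0.1,"ax":0,"ay":0,"az":0,"jaw":0.05},{"tx":-0.08,"ty":-0.0035,"tz":-0.18,"ax":0,"ay":0,"az":0,"jaw":0.05},{"tx":-0.08,"ty":-0.0035,"tz":-0.18,"ax":0,"ay":0,"az":0,"jaw":0.05},{"tx":-0.08,"ty":-0.0035,"tz":-0.18,"ax":0,"ay":0,"az":0,"jaw":0.05},{"tx":-0.08,"ty":-0.0035,"tz":-0.18,"ax":0,"ay":0,"az":0,"jaw":0.05}]' | egrep 'pos|force'; python3 - <<'E'
from h import *
shot('wrist','w24'); o=rect('w24',(550,640),(20,120),30,2,'x6'); g=cv2.cvtColor(o,cv2.COLOR_BGR2GRAY)
for x in(580,600): print(x,g[int((640-x)*2)-2:int((640-x)*2)+3].mean(0)[40:200:4].astype(int))
goto([661.6,-176.4,110],102.7); print(r.get_obs()['tool_pos'])
E
```

```text
tool_pos: [670.4, 101.2, 37.5]
force: [-1.4, 3.7, 9.6]
finger_force: 59.6
tool_pos: [589.6, 99.8, 217.9]
force: [-0.2, 1.2, -0.8]
finger_force: 0.0
580 [ 81  69  64  63  63  63  62  63  64  68  75  86 105 123 118  92  67  64
  61  45  37  94 156 167 166 166 165 142 155 165 165 167 163 167 136  69
  63  65  65  65]
600 [ 63  62  62  62  63  63  63  63  63  64  65  64  64  65  65  65  65  60
  40  38  58 128 165 163 163 164 154 138 163 165 165 163 163 162 101  62
  64  64  64  64]
t [0.0569 0.2799 0.1062] a [-9.0000e-04 -8.0000e-04 -1.7394e+00]
[589.91864738  99.98770334 216.4945957 ]
```

The jaws read as one bright block with a hairline, so the caliper is shut. Next is the dimmer.

```bash
python3 -m jog '[{"tx":0.057,"ty":0.28,"tz":0,"ax":0,"ay":0,"az":-1.739,"jaw":0.05},{"tx":0.057,"ty":0.28,"tz":0,"ax":0,"ay":0,"az":-1.739,"jaw":0.05},{"tx":0.057,"ty":0.28,"tz":0,"ax":0,"ay":0,"az":-1.739,"jaw":0.05},{"tx":0.057,"ty":0.28,"tz":0,"ax":0,"ay":0,"az":-1.739,"jaw":0.05},{"tx":0.057,"ty":0.28,"tz":0,"ax":0,"ay":0,"az":-1.739,"jaw":0.05},{"tx":0.057,"ty":0.28,"tz":0,"ax":0,"ay":0,"az":-1.739,"jaw":0.05},{"tx":0.057,"ty":0.28,"tz":0,"ax":0,"ay":0,"az":-1.739,"jaw":0.05},{"tx":0.057,"ty":0.28,"tz":0,"ax":0,"ay":0,"az":-1.739,"jaw":0.05},{"tx":0.057,"ty":0.28,"tz":0,"ax":0,"ay":0,"az":-1.739,"jaw":0.05},{"tx":0.057,"ty":0.28,"tz":0,"ax":0,"ay":0,"az":-1.739,"jaw":0.05},{"tx":0.057,"ty":0.28,"tz":0.02,"ax":0,"ay":0,"az":-1.739,"jaw":0.05},{"tx":0.057,"ty":0.28,"tz":0.06,"ax":0,"ay":0,"az":-1.739,"jaw":0.05},{"tx":0.057,"ty":0.28,"tz":0.1,"ax":0,"ay":0,"az":-1.739,"jaw":0.05},{"tx":0.057,"ty":0.28,"tz":0.106,"ax":0,"ay":0,"az":-1.739,"jaw":0.05},{"tx":0.057,"ty":0.28,"tz":0.106,"ax":0,"ay":0,"az":-1.739,"jaw":0.05},{"tx":0.057,"ty":0.28,"tz":0.106,"ax":0,"ay":0,"az":-1.739,"jaw":0.05}]' | tail -6; python3 -c "
from h import *
goto([662.2,-176.8,29],102.7)"
```

```text
t: 64.55
tool_pos: [662.2, -177.8, 111.5]
tool_rot: [180.0, 0.0, 102.6]
force: [0.2, -0.2, 0.5]
opening: 50.1
finger_force: 0.0
t [0.001  0.0003 0.0825] a [ 0.0002  0.0006 -0.0018]
```

```bash
python3 -m jog '[{"tx":0.0005,"ty":0,"tz":0.04,"ax":0,"ay":0,"az":0,"jaw":0.05},{"tx":0.0005,"ty":0,"tz":0.065,"ax":0,"ay":0,"az":0,"jaw":0.05},{"tx":0.0005,"ty":0,"tz":0.081,"ax":0,"ay":0,"az":0,"jaw":0.05},{"tx":0.0005,"ty":0,"tz":0.081,"ax":0,"ay":0,"az":0,"jaw":0.02},{"tx":0.0005,"ty":0,"tz":0.081,"ax":0,"ay":0,"az":0,"jaw":0.008},{"tx":0.0005,"ty":0,"tz":0.081,"ax":0,"ay":0,"az":0,"jaw":0.008},{"tx":0.0005,"ty":0,"tz":0.081,"ax":0,"ay":0,"az":0,"jaw":0.008},{"tx":0.0005,"ty":0,"tz":0.081,"ax":0,"ay":0,"az":0,"jaw":0.008}]' | egrep 'pos|force|open'
python3 -m jog '[{"tx":0,"ty":-0.008,"tz":-0.001,"ax":0,"ay":0,"az":0,"jaw":0.008},{"tx":0,"ty":-0.018,"tz":-0.001,"ax":0,"ay":0,"az":0,"jaw":0.008},{"tx":0,"ty":-0.028,"tz":-0.001,"ax":0,"ay":0,"az":0,"jaw":0.008},{"tx":0,"ty":-0.038,"tz":-0.001,"ax":0,"ay":0,"az":0,"jaw":0.008},{"tx":0,"ty":-0.048,"tz":-0.001,"ax":0,"ay":0,"az":0,"jaw":0.008},{"tx":0,"ty":-0.057,"tz":-0.001,"ax":0,"ay":0,"az":0,"jaw":0.008},{"tx":0,"ty":-0.064,"tz":-0.001,"ax":0,"ay":0,"az":0,"jaw":0.008},{"tx":0,"ty":-0.068,"tz":-0.001,"ax":0,"ay":0,"az":0,"jaw":0.008},{"tx":0,"ty":-0.07,"tz":-0.001,"ax":0,"ay":0,"az":0,"jaw":0.008},{"tx":0,"ty":-0.07,"tz":-0.001,"ax":0,"ay":0,"az":0,"jaw":0.008}]' | egrep 'pos|force|open'
python3 -m jog '[{"tx":0,"ty":-0.0007,"tz":0,"ax":0,"ay":0,"az":0,"jaw":0.008},{"tx":0,"ty":-0.001,"tz":0,"ax":0,"ay":0,"az":0,"jaw":0.008},{"tx":0,"ty":-0.001,"tz":0,"ax":0,"ay":0,"az":0,"jaw":0.008}]' | egrep 'pos|force'
```

```text
tool_pos: [662.2, -177.2, 31.3]
force: [-0.9, 0.5, 7.7]
opening: 11.3
finger_force: 58.9
tool_pos: [593.9, -192.4, 31.4]
force: [10.0, -2.5, -0.3]
opening: 11.0
finger_force: 59.4
tool_pos: [593.8, -192.4, 31.4]
force: [14.6, -2.0, -3.9]
finger_force: 59.0
```

The slider is against its off stop. I'll release, retreat, and check everything.

```bash
python3 -m jog '[{"tx":0,"ty":0.001,"tz":0,"ax":0,"ay":0,"az":0,"jaw":0.008},{"tx":0,"ty":0.001,"tz":0,"ax":0,"ay":0,"az":0,"jaw":0.03},{"tx":0,"ty":0.001,"tz":0,"ax":0,"ay":0,"az":0,"jaw":0.05},{"tx":0,"ty":0.001,"tz":0,"ax":0,"ay":0,"az":0,"jaw":0.05},{"tx":0,"ty":0.001,"tz":-0.05,"ax":0,"ay":0,"az":0,"jaw":0.05},{"tx":0,"ty":0.001,"tz":-0.1,"ax":0,"ay":0,"az":0,"jaw":0.05},{"tx":0,"ty":0.001,"tz":-0.15,"ax":0,"ay":0,"az":0.3,"jaw":0.05},{"tx":0.03,"ty":-0.03,"tz":-0.2,"ax":0,"ay":0,"az":0.4,"jaw":0.05},{"tx":0.03,"ty":-0.03,"tz":-0.2,"ax":0,"ay":0,"az":0.4,"jaw":0.05},{"tx":0.03,"ty":-0.03,"tz":-0.2,"ax":0,"ay":0,"az":0.4,"jaw":0.05},{"tx":0.03,"ty":-0.03,"tz":-0.2,"ax":0,"ay":0,"az":0.4,"jaw":0.05}]' | egrep 'pos|force|^t'; python3 - <<'E'
from h import *
im,c=shot('wrist','w25')
# bright slider line: sample brightness along slide centre line at z=56
d=np.array([.9755,.2204]); s=np.arange(-8,80,2); P=np.c_[593.3+s*d[0],-191.9+s*d[1],np.full(len(s),56.)]
u=proj(c,P); g=cv2.cvtColor(im,cv2.COLOR_BGR2GRAY); b=[int(g[int(v),int(x)]) if 0<=v<384 and 0<=x<512 else -1 for x,v in u]; print(list(zip(s.tolist(),b)))
# lids & bystanders: top camera difference
t,c2=shot('top','t25'); a=cv2.imread('pics/top0.png')
dif=cv2.absdiff(t,a).max(2); m=cv2.morphologyEx((dif>60).astype(np.uint8)*255,cv2.MORPH_OPEN,np.ones((2,2)))
for k in cv2.findContours(m,0,1)[0]:
    if cv2.contourArea(k)>15:
        x,y,w,h=cv2.boundingRect(k); print((x,y,w,h),toplane(c2,(x+w/2,y+h/2),20)[0].round(0)[:2])
for n,p in(('A',(518,364,28)),('B',(500.5,-355,28))):
    q=proj(c2,[p])[0].astype(int); print(n,q,t[q[1]-4:q[1]+5,q[0]-4:q[0]+5].mean((0,1)).astype(int))
E
```

```text
t: 67.75
tool_pos: [556.1, -169.3, 229.9]
tool_rot: [-179.9, -0.0, 79.9]
force: [-0.5, -0.3, -0.1]
finger_force: 0.0
[(-8, 31), (-6, 65), (-4, 88), (-2, 110), (0, 147), (2, 106), (4, 81), (6, 55), (8, 16), (10, 10), (12, 11), (14, 11), (16, 9), (18, 13), (20, 12), (22, 14), (24, 20), (26, 23), (28, 21), (30, 22), (32, 23), (34, 23), (36, 22), (38, 23), (40, 22), (42, 21), (44, 20), (46, 21), (48, 22), (50, 22), (52, 22), (54, 20), (56, 22), (58, 20), (60, 21), (62, 21), (64, 20), (66, 21), (68, 21), (70, 22), (72, 19), (74, 20), (76, 21), (78, 23)]
(0, 357, 31, 27) [ 55. 692.]
(195, 337, 18, 38) [108. 150.]
(256, 310, 10, 16) [219. -12.]
(0, 299, 44, 41) [199. 683.]
(206, 228, 7, 7) [465. 145.]
(230, 220, 20, 13) [482.  55.]
(71, 175, 129, 148) [409. 361.]
(210, 172, 7, 27) [602. 137.]
(0, 172, 73, 85) [505. 660.]
(238, 171, 7, 27) [606.  53.]
(231, 161, 11, 6) [668.  70.]
(223, 161, 5, 7) [665. 103.]
(256, 142, 147, 242) [ 380. -209.]
A [135 211] [129 144 150]
B [380 222] [77 80 53]
```

```bash
python3 -c "
from bench import r
print(r.finish_job())"
```

```text
the job is handed in; nothing more can be done
None
```

I handed the job in: two lids were present; the left one gauged about 74 mm and is in a larger-pocket board pocket, the right one about 66 mm and in a smaller-pocket one (gauged twice, after being knocked off the plate edge), and the caliper is shut and the dimmer back at off.

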